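Clamp a jaw model with the ratchet lever

ROBOT

A 6-joint arm with a two-finger parallel gripper is mounted at the origin on a cart in front of the work surface, level with it; the furniture and walls round the work are solid. World frame = base frame: x ahead of the robot, y to its left, z up, the work surface at z = 0. Lengths are in m, angles in rad, forces in N, time in s.
With the tool pointing down it reaches from about 0.275 to 0.75 m from the base axis. Payload 10.2 kg.
Tool frame: the origin (TCP) lies on the centre line of the jaws, within the pads' length; the fingertips stand manip.finger_overhang ahead of it and the grasp point (between the pads) lies 6 mm ahead of it (manip.finger_overhang is the distance from the TCP to the fingertips, in m); z points along the fingers, y is the direction in which the jaws open and shut (so a half turn about z gives the same grasp; the last joint's range is limited). The gripper opens to 88 mm and grips with 3 to 60 N. Pads are 18 mm wide; open, the fingers measure 123 mm over their backs; the gripper's body (75 mm by 187 mm) begins 45 mm behind the grasp point.
Start: joints at [1.061, 0.313, 1.498, -0, 1.331, -0.223], TCP at [0.149, 0.504, 0.264] pointing down, gripper open.
Joint ranges: [-2.94, 2.94], [-0.97, 2.17], [0.19, 2.56], [-1.23, 4.37], [0.02, 3.11], [-2.88, 2.88]. Speed limits (rad/s): [2.39, 2.39, 3.01, 3.14, 3.14, 3.14].

INTERFACE

Orientations are given as a unit quaternion [x, y, z, w].
In Python, from rig import manip gives the robot as it stands.
- The arm moves only by the tool send_rows, never from a script. Its argument "deltas" is a list of rows, each a list of 3 entries, a list of its own where there are three numbers: the turn, a rotation vector about the tool's x, y, z in degrees, then the shift along the tool's x, y, z in m, then the finger opening in m, from 0 to 0.0881. In form: [[[ax, ay, az], [dx, dy, dz], jaw], ...]. A call has 1 to 8 rows; each row shifts and turns the commanded pose from where the row before left it, along the tool's axes as they then stand; what a row does not reach is not made up. A row lasts 1/12 s, in which the tool goes at most 41.7 mm and 7.16 degrees, less where a joint would pass 70% of its speed; a pose out of reach is approached as far as the arm can. A call with a gripper value outside its range is refused whole. The fingers move at their own pace and stop on an object; "newtons" is the grip in N (left out, the last holds). Time passes only in rows, so rows that do not move let the fingers close. It gives the time, the measured TCP pose, the force and the opening at its end, in the units of the state.
- manip.observe(): the state, without advancing time (a new reading comes with each control period).
- manip.read_camera(name): name is "scene" or "top" or "wrist"; returns a dict with "image" (420x560x3 uint8, red, green, blue), "range_z" (420x560 float32, m along the optical axis (not along the pixel's ray), 0 where there is no reading), "intrinsics" (3x3 intrinsics, pixels), "distortion" ([k1, k2, p1, p2, k3] as OpenCV has them; the pictures are not rectified), "extrinsics" (4x4, takes a point from world to camera coordinates). Camera axes: x right, y down, z forward; pixel columns grow to the right and rows downward; lengths in m; the calibration is good to about 2 mm. A picture is of the moment at which its call begins.
- manip.hand_in(): hands the job in, once; it reports no verdict.
The state is a dict: "clock": time; "joints": joint angles; "joint_vel": joint speeds; "joint_efforts": joint torques, N m; "tcp_pos": TCP position; "ee_rot": TCP orientation; "wrist_force": force on the tool from outside, world axes, zero at the start; "moment": the same for the moment, N m; "finger_gap": finger opening in m.
Only numpy, scipy, OpenCV 4.12 (cv2) and the standard library are available. Lean on these libraries where they do the work, as an engineer would, in place of code of your own. Each camera call takes 0.05 s, during which the arm holds its last target.

TASK

Set the practice jaw model squarely on the loading spot of the ratchet clamp's bed, between the sliding jaw and the back stop, and let go. Then hold the lever's upright grip and pump it to and fro, one tooth a stroke, until you feel the sliding jaw press the model firmly against the spring-faced back stop (roughly 15 newtons, never above 34), moving the jaw by the lever alone. Bring the lever back to its rest position, let go, and leave the other things where they are.

Things in the scene. Friction and masses are not known exactly. Their poses are not given: they have to be found in the camera images.
- jaw_model: Loose practice jaw, pink horseshoe gum plate with white teeth, 59 (x) x 70 (y) x 22 mm, about 65 g; origin under its centre. x points from the open rear (-30) to the front teeth (+30); sides at y -35 and +35. Solid up to 6 mm (plate) and 12 mm (gum): grip it low across its 59 mm length, fingers at front and rear. Starts flat on the bench, left of the clamp.
- clamp: Ratchet clamp fixed to the bench; origin at bench height. Grey base 90 (x) x 310 mm (y -135 to +175). Flat loading bed 15 mm above the bench, x -42..42, y +15..+170. The jaw slides along +y. Ratchet head (pawls, straps to 42 mm high) at y < 0.
- load_spot (a point): Point on the loading bed at (0, 74, 15) mm in the clamp's frame, axes as the clamp's. With the model's origin here, its x along the clamp's x, at least 9 mm are free before either jaw at the start. The back stop is beyond, toward +y.
- stop_zone (a point): Point on the clamp's bed at (0, 128, 15) mm in its frame. The back stop's flat face (46 wide, up to 28 mm above the bed) is within 10 mm of it along y, bolted elsewhere each time, not measured. The face yields on springs: about 1 N at first, then 2.2 N per mm, 19 mm of travel.
- jaw: Sliding jaw: steel plate 50 wide, top 44 mm above the bench, on a toothed bar. Origin = the clamp's origin when fully open; pressing face 22 mm to +y of it. Starts 0 to 8 mm advanced, travel 66 mm, 10 N friction. Tooth pitch 6 mm; a holding pawl stops it going back more than a tooth, so a part stroke may slip back. Not to be pushed by the gripper.
- lever (a joint): Angle of the pump lever about its vertical pivot: 0 at the rest stop, 0.34 rad at the far stop, growing counterclockwise from above (grip moving to the clamp's -y); growing advances the jaw. Stays where left. For each tooth swing beyond 0.31 rad, then back below 0.03 rad so the pawl drops behind the next tooth; fingers and arm yield under load, so watch the angle.
- lever_grip (a point): Point on the axis of the lever's upright round black grip, 90 mm above the bench. Grip 16 mm thick, from 48 to 112 mm above the bench, 95 mm from the pivot on the robot's side. Above the lever bar (top 47 mm) nothing is within 60 mm of it.
- lever_pivot (a point): Point on the lever's vertical pivot axis, 90 mm above the bench; axes as the clamp's. From here the grip is at (-94, +16) mm at rest and (-94, -16) mm at the far stop, clamp axes. Grip force is about 0.34 of the force on the toothed bar: an idle stroke takes 4 to 7 N at the grip; each newton of clamping adds 0.34 N; each tooth after touching adds about 13 N of clamping.
- putty_tub: Bystander: white screw-lid tub, 61 mm wide and 48 mm high, right of the clamp; origin under its centre.
- wax: Bystander: stack of pink wax sticks 36 x 77 x 19 mm on the brown mat, behind and left of the clamp; origin under its centre.
- gauze_stack: Bystander: stack of white pads 56 x 58 x 26 mm, origin under its centre.
Things that resemble listed ones, but are neither listed nor needed, are in the scene too. Leave any red or yellow look-alike of the jaw_model alone.

How it is judged:
By the outcome, as a careful person would: the job done as asked, in the order asked, and still so for the second after the job is handed in, with the robot touching nothing.
It also fails if it takes over 72 s, if anything falls off the work surface, if the arm or the gripper's body presses on something with over 40 N, if the wrist force passes 120 N, or if a joint passes its speed limit or range.

## Working session

There is one attempt and no reset: what is moved stays moved. The work goes in short steps, Python scripts to look and compute and a tool call to move; the robot and the scene stay as the last step left them, time stands still between calls to the robot, and variables do not carry over. Pictures are saved under pics/ and viewed, and the job is handed in when it is done.

Besides the shell and the picture viewer there is one more tool, called after ">>>" as name([rows], argument=value, ...), one row to a line, values as JSON. send_rows: Moves the arm, as the interface text tells. Its arguments: {"type":"object","properties":{"deltas":{"type":"array"},"newtons":{"type":"number"}},"required":["deltas"]}

```bash
mkdir -p pics; ls
python3 - <<'E'
from rig import manip
import cv2,numpy as np
print(manip.observe()); print(manip.finger_overhang)
for n in ["scene","top","wrist"]:
    c=manip.read_camera(n)
    cv2.imwrite(f"pics/{n}0.png",c["image"][:,:,::-1])
    np.savez(f"{n}0.npz",**{k:np.array(v) for k,v in c.items()})
    print(n,np.array(c["intrinsics"]).round(1).tolist(),c["distortion"],np.array(c["extrinsics"]).round(3).tolist())
E
```

```text
pics
{'clock': 0.0, 'joints': array([ 1.06055702e+00,  3.13444272e-01,  1.49841638e+00,  4.66691154e-06,
        1.33096499e+00, -2.23420259e-01]), 'joint_vel': array([-2.10097819e-04, -1.47343028e-04, -1.85562666e-03,  5.96628668e-04,
        1.44050286e-05, -1.13737798e-03]), 'joint_efforts': array([ 2.37424785e-03, -4.02215266e+01, -2.52272469e+01,  6.95311348e-02,
        3.52575153e-02, -9.25819677e-05]), 'tcp_pos': array([0.14844391, 0.50336666, 0.26317176]), 'ee_rot': array([ 1.42918986e-01,  9.89734198e-01, -5.74667803e-04, -2.23226999e-04]), 'wrist_force': array([-0.22499911, -0.2333087 , -0.00937062]), 'moment': array([ 0.02013334, -0.03783554,  0.04026032]), 'finger_gap': 0.08804160629057983}
0.025
scene [[430.8, 0.0, 279.3], [0.0, 430.8, 217.9], [0.0, 0.0, 1.0]] [-0.08238035  0.          0.          0.          0.        ] [[0.79, -0.612, 0.016, -0.464], [-0.419, -0.56, -0.714, 0.351], [0.447, 0.558, -0.699, 0.94], [0.0, 0.0, 0.0, 1.0]]
top [[404.1, 0.0, 281.2], [0.0, 404.1, 211.7], [0.0, 0.0, 1.0]] [-0.03368671  0.          0.          0.          0.        ] [[-0.028, -1.0, -0.01, 0.066], [-0.994, 0.029, -0.106, 0.611], [0.106, 0.007, -0.994, 0.97], [0.0, 0.0, 0.0, 1.0]]
wrist [[374.1, 0.0, 281.2], [0.0, 374.1, 214.7], [0.0, 0.0, 1.0]] [-0.06032327  0.          0.          0.          0.        ] [[0.282, 0.959, 0.0, -0.526], [0.919, -0.27, 0.288, -0.041], [0.277, -0.081, -0.958, 0.39], [0.0, 0.0, 0.0, 1.0]]
```

View pics/scene0.png

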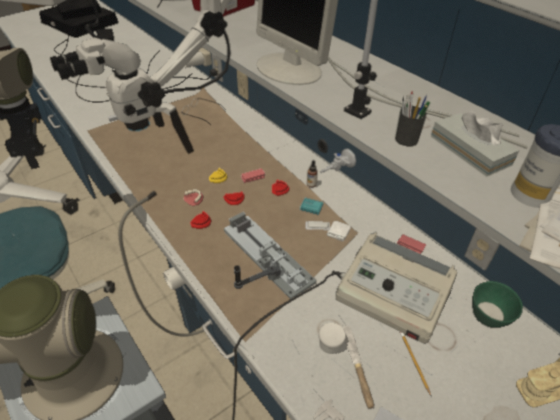

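View pics/top0.png

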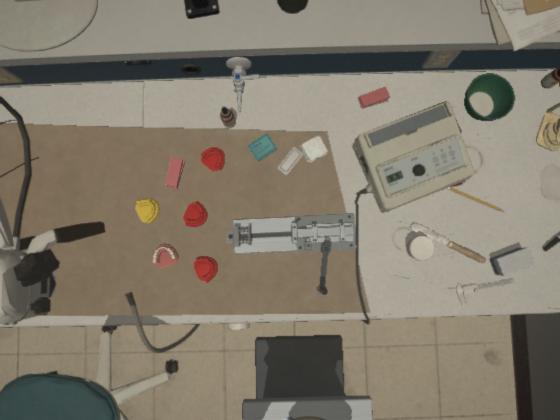

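View pics/wrist0.png

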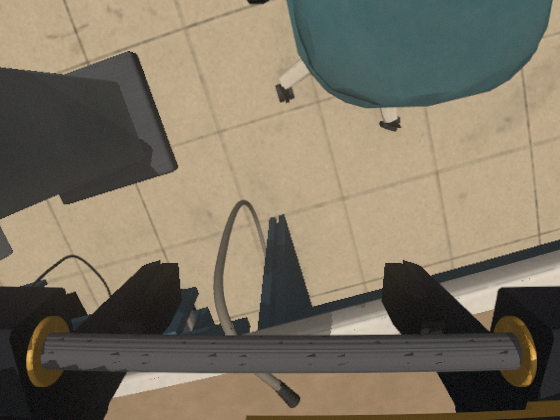

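```bash
cat > h.py <<'E'
import numpy as np,cv2
def load(f): return dict(np.load(f))
def cloud(c):
    K=c["intrinsics"];D=np.array(c["distortion"],float);z=c["range_z"];H,W=z.shape
    u,v=np.meshgrid(np.arange(W),np.arange(H))
    p=cv2.undistortPoints(np.stack([u,v],-1).reshape(-1,1,2).astype(np.float64),K,D).reshape(H,W,2)
    X=np.dstack([p*z[...,None],z]); E=c["extrinsics"]
    return (X-E[:3,3])@E[:3,:3]
def proj(c,P):
    E=c["extrinsics"];r=cv2.Rodrigues(E[:3,:3])[0]
    return cv2.projectPoints(np.array(P,float).reshape(-1,1,3),r,E[:3,3],c["intrinsics"],np.array(c["distortion"],float))[0].reshape(-1,2)
def grab(n,tag):
    from rig import manip
    c=manip.read_camera(n); c={k:np.array(v) for k,v in c.items()}
    np.savez(f"{tag}.npz",**c); cv2.imwrite(f"pics/{tag}.png",c["image"][:,:,::-1]); return c
E
python3 - <<'E'
from h import *
c=load("top0.npz");P=cloud(c)
for u,v in [(165,256),(165,268),(200,300),(240,235),(232,220),(354,215),(354,248),(325,240),(322,290),(420,247),(174,172),(315,149),(290,160)]:
    print(u,v,P[v,u].round(4))
im=c["image"][:,:,::-1]
cr=im[195:310,130:370];cv2.imwrite("pics/crop0.png",cv2.resize(cr,None,fx=3.3,fy=3.3,interpolation=cv2.INTER_CUBIC))
c=load("scene0.npz")
cr=c["image"][160:310,170:340,::-1];cv2.imwrite("pics/crop1.png",cv2.resize(cr,None,fx=3.9,fy=3.9,interpolation=cv2.INTER_CUBIC))
E
```

```text
165 256 [0.5113 0.3458 0.0066]
165 268 [0.481  0.3475 0.0007]
200 300 [ 0.3986  0.2596 -0.0023]
240 235 [0.5587 0.1535 0.0154]
232 220 [0.5977 0.1739 0.0092]
354 215 [ 0.6015 -0.136   0.008 ]
354 248 [ 0.5181 -0.1311  0.0137]
325 240 [ 0.5401 -0.0592  0.0158]
322 290 [ 0.4253 -0.0387  0.1109]
420 247 [ 0.5153 -0.2855  0.0478]
174 172 [0.7246 0.3199 0.017 ]
315 149 [ 0.7708 -0.0419  0.0269]
290 160 [0.7483 0.0221 0.0095]
```

View pics/crop0.png

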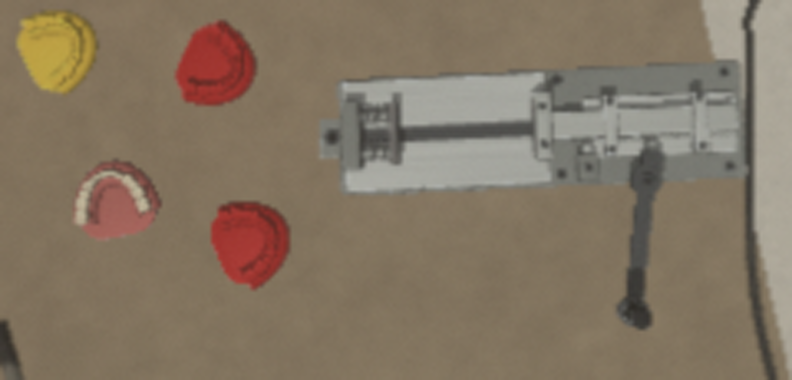

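View pics/crop1.png

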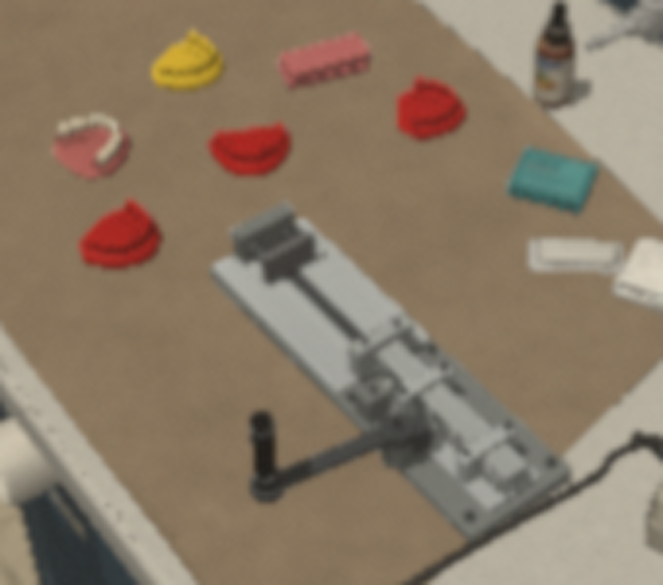

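Run:
```python
from h import *
c=load("top0.npz");P=cloud(c);im=c["image"].astype(int)
X=P.reshape(-1,3);I=im.reshape(-1,3)
m=(abs(X[:,0]-.52)<.07)&(abs(X[:,1]-.346)<.06)&((X[:,2]>.006)|((I[:,0]-I[:,1])>45))
pts=X[m];print("model",m.sum(),pts.mean(0),pts.min(0),pts.max(0),cv2.minAreaRect(pts[:,:2].astype(np.float32)*1000))
# bench z
b=(abs(X[:,0]-.45)<.02)&(abs(X[:,1]-.1)<.05);print("bench z",np.median(X[b,2]))
m=(X[:,0]>.48)&(X[:,0]<.64)&(X[:,1]>-.16)&(X[:,1]<.2)&(X[:,2]>.005)&(X[:,2]<.02)&(abs(I[:,0]-I[:,2])<25)
pts=X[m];print("clamp",m.sum(),cv2.minAreaRect(pts[:,:2].astype(np.float32)*1000))
c2=load("scene0.npz");X2=cloud(c2).reshape(-1,3)
for n,XX in (("top",X),("scene",X2)):
    g=(XX[:,2]>.08)&(XX[:,2]<.13)&(abs(XX[:,0]-.43)<.05)&(abs(XX[:,1]+.04)<.05);print(n,"grip",g.sum(),XX[g].mean(0),XX[g].min(0),XX[g].max(0))
```

```text
model 483 [0.51354539 0.34640953 0.01029533] [0.46942768 0.2863627  0.00088345] [0.58929491 0.39732983 0.02471304] ((530.8465576171875, 331.7562255859375), (109.22329711914062, 113.16593933105469), 12.308753967285156)
bench z 0.0005658802652718839
clamp 3411 ((567.9696655273438, 20.497467041015625), (330.7713317871094, 159.62774658203125), 87.24954986572266)
top grip 50 [ 0.42374555 -0.04284514  0.10788678] [ 0.4160634  -0.05007999  0.08109304] [ 0.43049748 -0.03588243  0.11576252]
scene grip 83 [ 0.4214191  -0.04593965  0.10216681] [ 0.41478274 -0.05159323  0.08066804] [ 0.43095049 -0.03508436  0.11716029]
```

Run:
```python
from h import *
c=load("top0.npz");P=cloud(c)
for u,v in [(100,230),(80,235),(50,240),(40,270),(20,280),(130,300),(140,325)]: print(u,v,P[v,u].round(3))
X=P.reshape(-1,3);m=(X[:,2]>.03)&(X[:,1]>.3)&(X[:,0]>.3)&(X[:,0]<.75);print(m.sum(),X[m].min(0),np.percentile(X[m],[1,10,50,90],axis=0))
```

```text
100 230 [0.575 0.473 0.095]
80 235 [0.56  0.481 0.172]
50 240 [0.548 0.507 0.241]
40 270 [0.491 0.474 0.324]
20 280 [0.475 0.499 0.341]
130 300 [0.405 0.43  0.018]
140 325 [0.345 0.402 0.026]
6128 [0.33078264 0.40052247 0.03002873] [[0.40260312 0.46038394 0.09870532]
 [0.42616229 0.47639392 0.19616537]
 [0.50625142 0.51242656 0.30072138]
 [0.59017182 0.55415108 0.34520635]]
```

Run:
```python
from h import *
for n in("top","scene"):
    c=load(n+"0.npz");print(n,proj(c,[[0,0,0.2],[.148,.503,.263],[.148,.503,.4],[.5,.5,.3]]).round())
```

```text
top [[314. 515.]
 [ 41. 456.]
 [-12. 499.]
 [ 34. 265.]]
scene [[ 39. 326.]
 [ 33. 150.]
 [ 13. 104.]
 [152.  96.]]
```

>>> send_rows([
  [[0,0,7],[0,0,0],0.088],
  [[0,0,7],[0,0,0],0.088],
  [[0,0,7],[0,0,0],0.088],
  [[0,0,7],[0,0,0],0.088],
  [[0,0,7],[0,0,0],0.088],
  [[0,0,7],[0,0,0],0.088],
  [[0,0,7],[0,0,0],0.088],
  [[0,0,7],[0,0,0],0.088],
])

```text
clock: 0.82
tcp_pos: [0.1485, 0.5035, 0.2635]
ee_rot: [0.593, 0.805, -0.0, 0.0]
wrist_force: [-0.6, 0.3, -0.4]
finger_gap: 0.0881
```

>>> send_rows([
  [[0,0,7],[0,0,0],0.088],
  [[0,0,7],[0,0,0],0.088],
  [[0,0,3.6],[0,0,0],0.088],
  [[0,0,0],[-0.021,0.029,0],0.088],
  [[0,0,0],[-0.021,0.029,0],0.088],
  [[0,0,0],[-0.021,0.029,0],0.088],
  [[0,0,0],[-0.021,0.029,0],0.088],
  [[0,0,0],[-0.021,0.029,0],0.088],
])

```text
clock: 1.48
tcp_pos: [0.2945, 0.3972, 0.2636]
ee_rot: [0.707, 0.707, -0.0, -0.0]
wrist_force: [0.5, 0.5, 0.4]
finger_gap: 0.0882
```

>>> send_rows([
  [[0,0,0],[-0.021,0.029,0],0.088],
  [[0,0,0],[-0.021,0.029,0],0.088],
  [[0,0,0],[-0.021,0.029,0],0.088],
  [[0,0,0],[-0.021,0.029,0],0.088],
  [[0,0,0],[-0.021,0.029,0],0.088],
  [[0,0,0],[-0.021,0.029,0],0.088],
  [[0,0,0],[-0.021,0.029,0],0.088],
  [[0,0,0],[0,0,0],0.088],
])

```text
clock: 2.15
tcp_pos: [0.5001, 0.2477, 0.2628]
ee_rot: [0.709, 0.705, -0.0, 0.0]
wrist_force: [0.4, 0.5, 0.8]
finger_gap: 0.088
```

Run:
```python
from h import *
from rig import manip
grab("wrist","wrist1");o=manip.observe();print(o["clock"],o["tcp_pos"],o["ee_rot"],o["joints"].round(2))
```

```text
2.2 [0.49804807 0.24946674 0.26288909] [ 7.08618709e-01  7.05591398e-01 -5.17745330e-04 -1.92838130e-04] [ 0.25  0.38  1.4  -0.    1.36  0.26]
```

View pics/wrist1.png

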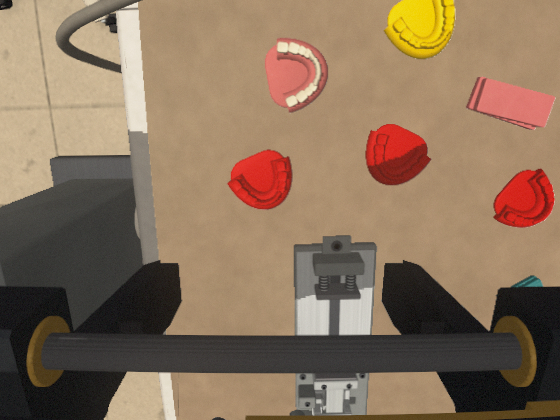

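Run:
```python
from h import *
c=load("wrist1.npz");P=cloud(c);im=c["image"]
hsv=cv2.cvtColor(im,cv2.COLOR_RGB2HSV)
print(hsv[75,285],hsv[50,290],hsv[140,300],hsv[180,260])
sub=np.zeros(im.shape[:2],bool);sub[25:125,250:340]=True
bg=np.median(P[120:140,300:340].reshape(-1,3),0);print("bench",bg)
m=sub&((P[...,2]>bg[2]+.003))
print(m.sum())
pts=P[m];print(pts.min(0),pts.max(0))
hull=(pts[:,:2]*1000).astype(np.float32);print(cv2.minAreaRect(hull))
# lower plate points: z<8mm ; gum
for lo,hi in((.003,.008),(.008,.014),(.014,.03)):
    q=pts[(pts[:,2]-bg[2]>lo)&(pts[:,2]-bg[2]<hi)];print(lo,len(q),q[:,:2].min(0),q[:,:2].max(0))
# mirror symmetry
from scipy.spatial import cKDTree
best=[]
g=pts[:,:2]*1000
T=cKDTree(pts*1000)
for a in np.radians(np.arange(-30,30,.5)):
    d=np.array([np.cos(a),np.sin(a)]);n=np.array([-d[1],d[0]])
    s=g@n
    for o in np.arange((s.max()+s.min())/2-4,(s.max()+s.min())/2+4,.5):
        r=g-2*np.outer(s-o,n)
        dd=T.query(np.c_[r,pts[:,2]*1000])[0]
        t=g@d
        best.append((np.minimum(dd,4).mean(),np.degrees(a),o,t.min(),t.max(),s.min(),s.max()))
best.sort()
for b in best[:6]:print(np.round(b,2))
b=best[0];a=np.radians(b[1]);d=np.array([np.cos(a),np.sin(a)]);n=np.array([-d[1],d[0]])
print("centre",(d*(b[3]+b[4])/2+n*b[2]).round(1))
v=im[25:125,250:340,::-1];cv2.imwrite("pics/m1.png",cv2.resize(v,None,fx=6,fy=6,interpolation=cv2.INTER_CUBIC))
v=im[230:420,280:395,::-1];cv2.imwrite("pics/cl1.png",cv2.resize(v,None,fx=3.1,fy=3.1,interpolation=cv2.INTER_CUBIC))
for u,v in [(297,247),(373,247),(298,330),(371,330),(335,246),(318,262),(358,262),(318,293),(356,293),(305,320)]: print(u,v,P[v,u].round(4))
```

```text
[  3 128 220] [ 22  48 240] [ 16  89 174] [  1 217 216]
bench [0.53954601 0.29766688 0.00189574]
3539
[0.48621723 0.31353127 0.00490293] [0.55564396 0.38222196 0.38432779]
((514.4086303710938, 352.2227783203125), (60.95050048828125, 67.4383316040039), 26.612194061279297)
0.003 1698 [0.48621723 0.31353127] [0.55564396 0.38222196]
0.008 974 [0.49777261 0.31457991] [0.54500404 0.38070203]
0.014 822 [0.49879439 0.31935397] [0.53847384 0.37690278]
[  0.81  10.   255.44 540.73 605.4  220.19 289.69]
[  0.82  11.   245.18 544.92 609.39 210.44 279.91]
[  0.82   9.5  260.29 538.48 603.34 225.04 294.54]
[  0.82  10.5  250.07 542.85 607.42 215.32 284.81]
[  0.82  10.5  250.57 542.85 607.42 215.32 284.81]
[  0.82  11.5  240.27 546.92 611.31 205.54 274.99]
centre [520.  351.1]
297 247 [0.5178 0.1749 0.0114]
373 247 [0.5995 0.1743 0.0112]
298 330 [0.5196 0.0747 0.0156]
371 330 [0.6047 0.0706 0.011 ]
335 246 [0.5568 0.1801 0.0223]
318 262 [0.5376 0.1705 0.0409]
358 262 [0.577  0.1716 0.044 ]
318 293 [0.5388 0.1342 0.038 ]
356 293 [0.578  0.1345 0.0392]
305 320 [0.5274 0.0876 0.0153]
```

View pics/m1.png

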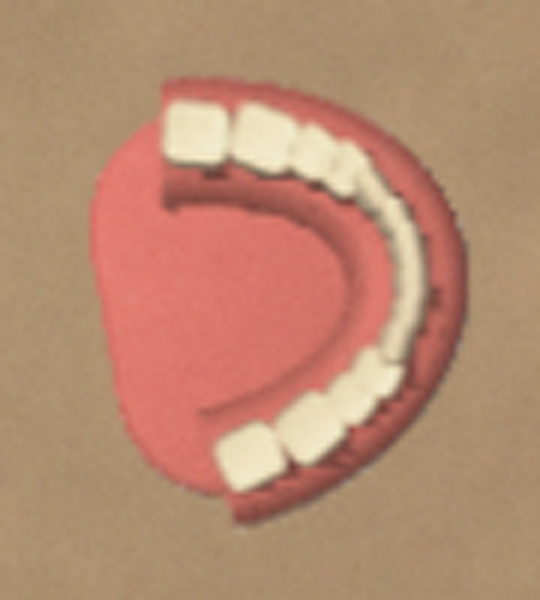

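View pics/cl1.png

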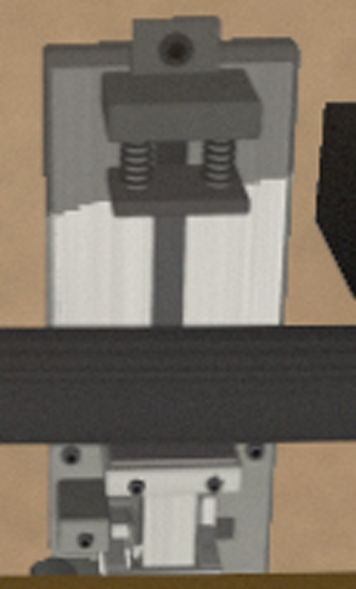

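Run:
```python
from h import *
c=load("wrist1.npz");P=cloud(c);im=c["image"];hsv=cv2.cvtColor(im,cv2.COLOR_RGB2HSV).astype(int)
def plane(c,uv,z):
    uv=np.array(uv,float).reshape(-1,1,2)
    p=cv2.undistortPoints(uv,c["intrinsics"],np.array(c["distortion"],float)).reshape(-1,2)
    E=c["extrinsics"];R=E[:3,:3];C=-R.T@E[:3,3];d=np.c_[p,np.ones(len(p))]@R
    s=(z-C[2])/d[:,2];return C+d*s[:,None]
S=hsv[...,1]
L=[];Rr=[]
for v in range(250,326):
    row=S[v,280:395]<60
    idx=np.where(row)[0]+280
    # main run around 335
    L.append((idx.min(),v));
    if v<322 : Rr.append((idx[idx<382].max(),v))
for nm,q in(("L",L),("R",Rr)):
    w=plane(c,q,.0115);w=w[:,:2]
    k=np.polyfit(w[:,1],w[:,0],1);r=w[:,0]-np.polyval(k,w[:,1]);ok=abs(r)<.0015;k=np.polyfit(w[ok,1],w[ok,0],1)
    print(nm,ok.sum(),len(w),k, "x at y=.0744",np.polyval(k,.0744))
T=[]
for u in range(298,322):
    col=np.where(S[232:260,u]<60)[0]+232;T.append((u,col.min()))
for u in range(352,374):
    col=np.where(S[232:260,u]<60)[0]+232;T.append((u,col.min()))
w=plane(c,T,.0115);k=np.polyfit(w[:,0],w[:,1],1);print("T",k,np.polyval(k,.56),w[::8,:2].round(4))
# model
red=((hsv[...,0]<8)|(hsv[...,0]>172))&(hsv[...,1]>95)&(hsv[...,1]<190)
m=np.zeros(S.shape,np.uint8);m[25:125,250:340]=255
mask=((red|(hsv[...,2]>215))&(m>0)).astype(np.uint8)
mask=cv2.morphologyEx(mask,cv2.MORPH_CLOSE,np.ones((3,3)));mask=cv2.morphologyEx(mask,cv2.MORPH_OPEN,np.ones((3,3)))
cn=max(cv2.findContours(mask,cv2.RETR_EXTERNAL,cv2.CHAIN_APPROX_NONE)[0],key=cv2.contourArea).reshape(-1,2)
for z in(.002,.008):
  w=plane(c,cn,z)[:,:2]*1000
  for a in (8,9,10,11,12):
    a=np.radians(a);d=np.array([np.cos(a),np.sin(a)]);n=np.array([-d[1],d[0]])
    t=w@d;s=w@n;print(z,np.degrees(a).round(),"len",np.ptp(t).round(1),"wid",np.ptp(s).round(1),"c",(d*(t.min()+t.max())/2+n*(s.min()+s.max())/2).round(1))
```

```text
L 76 76 [-0.02439573  0.51850782] x at y=.0744 0.5166927808141638
R 71 72 [-0.02491729  0.60660079] x at y=.0744 0.6047469487106785
T [0.03953574 0.15689002] 0.1790300341717347 [[0.5188 0.1772]
 [0.5274 0.1772]
 [0.5359 0.1783]
 [0.5765 0.1792]
 [0.585  0.1803]
 [0.5936 0.1802]]
0.002 8.0 len 59.2 wid 68.8 c [516.7 350.6]
0.002 9.0 len 59.1 wid 68.9 c [516.8 350.8]
0.002 10.0 len 59.0 wid 68.9 c [516.8 351. ]
0.002 11.0 len 59.1 wid 69.0 c [516.7 351.2]
0.002 12.0 len 59.3 wid 69.0 c [516.6 351.3]
0.008 8.0 len 58.3 wid 67.7 c [516.5 350.2]
0.008 9.0 len 58.2 wid 67.8 c [516.5 350.4]
0.008 10.0 len 58.1 wid 67.9 c [516.5 350.5]
0.008 11.0 len 58.2 wid 67.9 c [516.5 350.7]
0.008 12.0 len 58.4 wid 67.9 c [516.3 350.9]
```

Run:
```python
from h import *
for n in("top0","scene0"):
    X=cloud(load(n+".npz")).reshape(-1,3)
    m=(X[:,0]>.40)&(X[:,0]<.64)&(X[:,1]>.40)&(X[:,1]<.56)&(X[:,2]>.03)
    Y=X[m];print(n,len(Y))
    for lo in np.arange(.03,.5,.05):
        q=Y[(Y[:,2]>=lo)&(Y[:,2]<lo+.05)]
        if len(q):
            i=q[:,1].argmin();print(round(lo,2),len(q),"min y at",q[i].round(3),"5pct",np.percentile(q[:,1],5).round(3))
# cross-check clamp from top
c=load("top0.npz");P=cloud(c);X=P.reshape(-1,3)
for z0,z1 in((.006,.02),):
  for side in(-1,1):
    pts=[]
    for y in np.arange(-.12,.165,.005):
        q=X[(abs(X[:,1]-y)<.003)&(X[:,2]>z0)&(X[:,2]<z1)&(abs(X[:,0]-.56)<.06)]
        if len(q)>4: pts.append((y,q[:,0].max() if side>0 else q[:,0].min()))
    pts=np.array(pts);k=np.polyfit(pts[:,0],pts[:,1],1);r=pts[:,1]-np.polyval(k,pts[:,0]);ok=abs(r)<.004;k=np.polyfit(pts[ok,0],pts[ok,1],1);print(side,len(pts),ok.sum(),k,np.polyval(k,.074))
```

```text
top0 5524
0.03 4 min y at [0.571 0.47  0.08 ] 5pct 0.471
0.08 168 min y at [0.578 0.47  0.082] 5pct 0.47
0.13 206 min y at [0.566 0.474 0.134] 5pct 0.476
0.18 425 min y at [0.562 0.478 0.183] 5pct 0.481
0.23 1126 min y at [0.504 0.465 0.28 ] 5pct 0.497
0.28 1936 min y at [0.509 0.455 0.307] 5pct 0.463
0.33 1659 min y at [0.505 0.463 0.333] 5pct 0.472
scene0 4292
0.03 4 min y at [0.573 0.471 0.079] 5pct 0.472
0.08 107 min y at [0.573 0.469 0.112] 5pct 0.47
0.13 124 min y at [0.574 0.472 0.133] 5pct 0.475
0.18 366 min y at [0.557 0.474 0.183] 5pct 0.482
0.23 667 min y at [0.426 0.482 0.28 ] 5pct 0.499
0.28 1003 min y at [0.51  0.455 0.311] 5pct 0.463
0.33 1059 min y at [0.502 0.463 0.335] 5pct 0.474
0.38 533 min y at [0.47  0.516 0.411] 5pct 0.52
0.43 429 min y at [0.437 0.521 0.435] 5pct 0.527
-1 58 49 [-0.02038979  0.51623487] 0.5147260303763457
1 58 57 [-0.01760543  0.60354719] 0.6022443920649083
```

>>> send_rows([
  [[0,0,-5.1],[0,0,0],0.088],
  [[0,0,-5.1],[0,0,0],0.088],
  [[0,0,0],[0.008,0.006,0.036],0.088],
  [[0,0,0],[0.008,0.006,0.036],0.088],
  [[0,0,0],[0.008,0.006,0.036],0.088],
  [[0,0,0],[0.008,0.006,0.035],0.088],
  [[0,0,0],[0,0,0],0.088],
  [[0,0,0],[0,0,0],0.088],
])

```text
clock: 2.87
tcp_pos: [0.5132, 0.2876, 0.1203]
ee_rot: [0.641, 0.767, -0.001, -0.001]
wrist_force: [0.4, -0.3, 0.4]
finger_gap: 0.0877
```

>>> send_rows([
  [[0,0,0],[0.022,0.004,0],0.088],
  [[0,0,0],[0.022,0.004,0],0.088],
  [[0,0,0],[0.021,0.004,0],0.088],
  [[0,0,0],[0,0,0],0.088],
  [[0,0,0],[0,0,0],0.088],
])

```text
clock: 3.28
tcp_pos: [0.5149, 0.3538, 0.1233]
ee_rot: [0.641, 0.767, 0.002, 0.001]
wrist_force: [0.5, 0.4, 0.8]
finger_gap: 0.0882
```

Run:
```python
from h import *
from rig import manip
grab("wrist","wrist2");o=manip.observe();print(o["clock"],o["tcp_pos"],o["ee_rot"],o["wrist_force"],o["joints"].round(2))
n=o["ee_rot"];print(np.degrees(2*np.arctan2(n[1],n[0]))-90)
```

```text
3.3333 [0.51495585 0.35300309 0.12287294] [6.41443058e-01 7.67169503e-01 1.11791144e-03 7.12037859e-04] [ 0.5064347  -0.19514297 -0.80068109] [ 0.41  0.66  1.35 -0.    1.13  0.24]
10.200897660321232
```

View pics/wrist2.png

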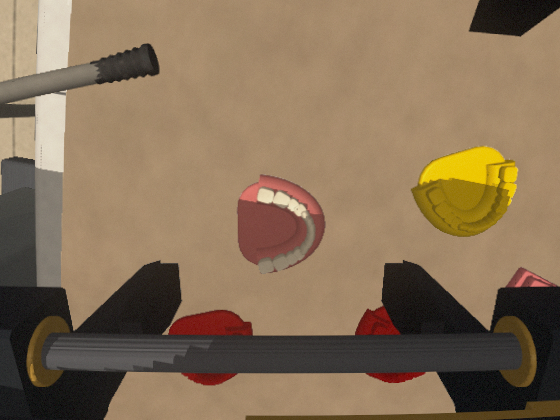

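```bash
cat >> h.py <<'E'
def plane(c,uv,z):
    uv=np.array(uv,float).reshape(-1,1,2)
    p=cv2.undistortPoints(uv,c["intrinsics"],np.array(c["distortion"],float)).reshape(-1,2)
    E=c["extrinsics"];R=E[:3,:3];C=-R.T@E[:3,3];d=np.c_[p,np.ones(len(p))]@R
    s=(z-C[2])/d[:,2];return C+d*s[:,None]
E
python3 - <<'E'
from h import *
c=load("wrist2.npz");P=cloud(c);im=c["image"]
X=P[120:300,190:370];print("bench",np.median(X[:20,:,2]))
m=np.zeros(im.shape[:2],np.uint8);m[165:285,225:340]=1
mask=((P[...,2]>np.median(X[:20,:,2])+.0025)&(m>0)).astype(np.uint8)
mask=cv2.morphologyEx(mask,cv2.MORPH_OPEN,np.ones((3,3)))
cn=max(cv2.findContours(mask,cv2.RETR_EXTERNAL,cv2.CHAIN_APPROX_NONE)[0],key=cv2.contourArea).reshape(-1,2)
v=im.copy();cv2.drawContours(v,[cn.reshape(-1,1,2)],-1,(0,255,0),1);cv2.imwrite("pics/m2.png",cv2.resize(v[150:300,200:360,::-1],None,fx=4,fy=4))
w=plane(c,cn,.004)[:,:2]*1000
for a in (8,10,12):
    a=np.radians(a);d=np.array([np.cos(a),np.sin(a)]);n=np.array([-d[1],d[0]])
    t=w@d;s=w@n;print(np.degrees(a).round(),"len",np.ptp(t).round(1),"wid",np.ptp(s).round(1),"c",(d*(t.min()+t.max())/2+n*(s.min()+s.max())/2).round(1))
E
```

```text
bench 0.0015671853676232713
8.0 len 59.9 wid 70.7 c [517.3 349.2]
10.0 len 59.6 wid 70.7 c [517.3 349.7]
12.0 len 59.8 wid 70.7 c [517.1 350.1]
```

View pics/m2.png

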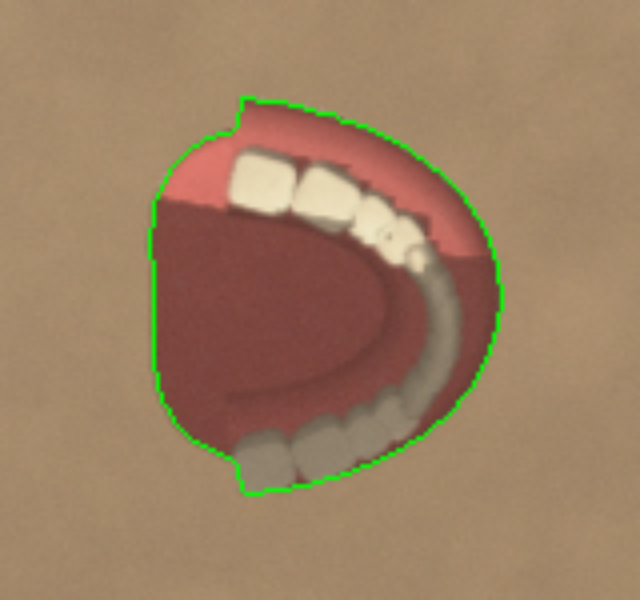

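>>> send_rows([
  [[0,0,0],[-0.0035,0.0015,0.024],0.088],
  [[0,0,0],[0,0,0.024],0.088],
  [[0,0,0],[0,0,0.024],0.088],
  [[0,0,0],[0,0,0.015],0.088],
  [[0,0,0],[0,0,0.006],0.088],
  [[0,0,0],[0,0,0],0.088],
  [[0,0,0],[0,0,0],0.088],
])

```text
clock: 3.92
tcp_pos: [0.5174, 0.3497, 0.0291]
ee_rot: [0.642, 0.767, 0.001, 0.0]
wrist_force: [-0.1, -0.6, -0.3]
finger_gap: 0.0882
```

Run:
```python
from h import *
from rig import manip
grab("wrist","wrist3")
for i in range(1):
    o=manip.observe();print(o["clock"],o["tcp_pos"],o["wrist_force"])
```

```text
3.9667 [0.51762178 0.34992398 0.02945605] [0.02221554 0.64592864 0.59153523]
```

View pics/wrist3.png

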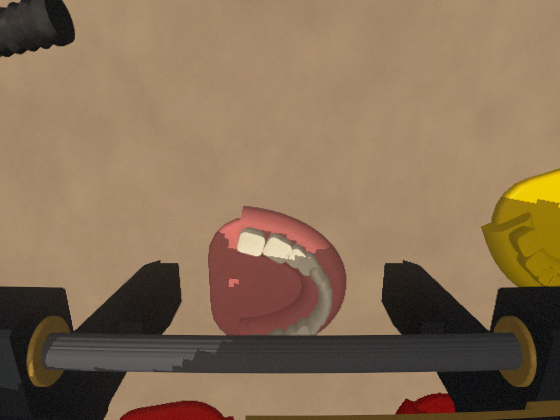

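>>> send_rows([
  [[0,0,0],[0,0,0.002],0.07],
  [[0,0,0],[0,0,0],0.06],
  [[0,0,0],[0,0,0],0.05],
  [[0,0,0],[0,0,0],0.05],
  [[0,0,0],[0,0,0],0.05],
  [[0,0,0],[0,0,0],0.05],
], newtons=15)

```text
clock: 4.47
tcp_pos: [0.5168, 0.3501, 0.026]
ee_rot: [0.642, 0.767, -0.0, -0.0]
wrist_force: [-1.0, -0.4, 1.4]
finger_gap: 0.0576
```

>>> send_rows([
  [[0,0,0],[0,0,-0.01],0.05],
  [[0,0,0],[0,0,-0.03],0.05],
  [[0,0,0],[0,0,-0.03],0.05],
  [[0,0,0],[0,0,-0.02],0.05],
  [[0,0,0],[0,0,0],0.05],
])

```text
clock: 4.88
tcp_pos: [0.5185, 0.3509, 0.1211]
ee_rot: [0.642, 0.767, 0.004, 0.002]
wrist_force: [0.9, -0.2, 0.5]
finger_gap: 0.0581
```

Run:
```python
from h import *
from rig import manip
grab("wrist","wrist4");grab("scene","scene4")
o=manip.observe();print(o["clock"],o["tcp_pos"],o["wrist_force"],o["finger_gap"])
c=load("wrist4.npz")
m=c["image"][180:420,170:400,::-1];cv2.imwrite("pics/w4.png",cv2.resize(m,None,fx=2.4,fy=2.4))
```

```text
4.9833 [0.5168078  0.35003226 0.11620411] [-0.52909453 -0.0243583  -0.69112382] 0.057838356992161145
```

View pics/w4.png

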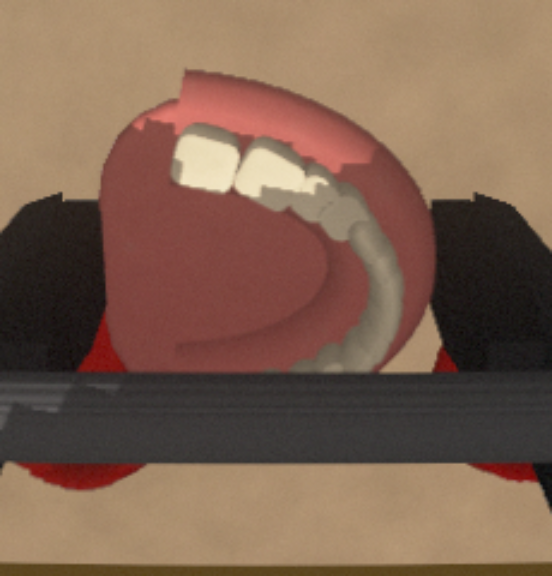

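View pics/scene4.png

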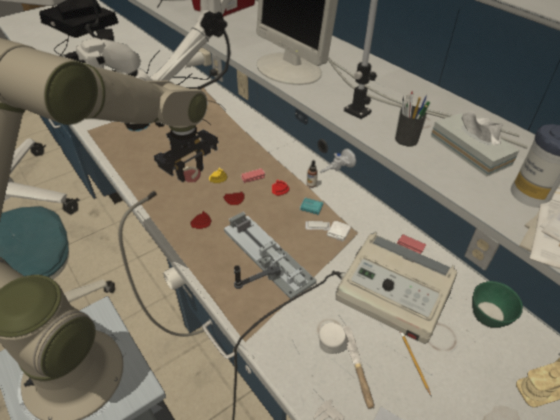

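>>> send_rows([
  [[0,0,0],[-0.014,0.001,-0.005],0.05],
  [[0,0,0],[-0.03,0.001,-0.005],0.05],
  [[0,0,0],[-0.03,0.001,-0.005],0.05],
  [[0,0,0],[-0.03,0.001,-0.005],0.05],
  [[0,0,0],[-0.03,0.002,-0.005],0.05],
  [[0,0,0],[-0.03,0.002,-0.005],0.05],
  [[0,0,0],[-0.03,0.001,0],0.05],
  [[0,0,4.4],[0,0,0],0.05],
])

```text
clock: 5.65
tcp_pos: [0.5606, 0.1552, 0.1449]
ee_rot: [0.672, 0.74, -0.001, -0.0]
wrist_force: [1.8, -0.0, -0.4]
finger_gap: 0.0582
```

>>> send_rows([
  [[0,0,4.4],[0,0,0],0.05],
  [[0,0,0],[0,0,0],0.05],
  [[0,0,0],[0,0,0],0.05],
  [[0,0,0],[0,0,0],0.05],
])

```text
clock: 5.98
tcp_pos: [0.5596, 0.1604, 0.1452]
ee_rot: [0.698, 0.716, -0.0, -0.0]
wrist_force: [0.2, -0.5, 0.3]
finger_gap: 0.0579
```

Run:
```python
from h import *
from rig import manip
grab("wrist","wrist5");grab("top","top5")
o=manip.observe();print(o["clock"],o["tcp_pos"],o["wrist_force"],o["finger_gap"])
n=o["ee_rot"];print(np.degrees(2*np.arctan2(n[1],n[0]))-90,n)
```

```text
6.0833 [0.55971294 0.1607151  0.14543675] [-0.70314875 -0.2442962  -0.29113021] 0.057741892714588156
1.4723481137279038 [ 6.97963260e-01  7.16133510e-01 -2.25016338e-04 -1.83145739e-04]
```

View pics/wrist5.png

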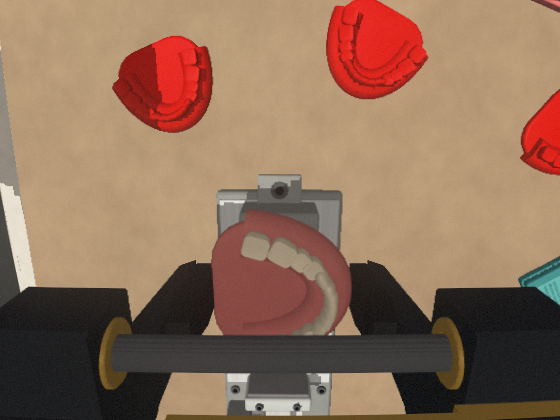

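View pics/top5.png

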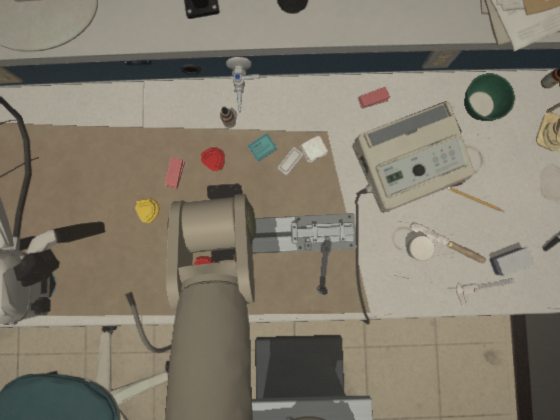

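Run:
```python
from h import *
c=load("wrist5.npz");P=cloud(c);im=c["image"];S=cv2.cvtColor(im,cv2.COLOR_RGB2HSV).astype(int)[...,1]
print(im[225,205:225].tolist()[::2]); print(S[225,205:225],S[225,335:352],S[395,218:236],S[395,322:338])
L=[];R=[]
for v in list(range(200,255))+list(range(378,412)):
    l=[u for u in range(205,240) if S[v,u]<60 and S[v,u+1]<60 and S[v,u+2]<60]
    r=[u for u in range(320,350) if S[v,u]<60 and S[v,u-1]<60 and S[v,u-2]<60]
    if l:L.append((min(l)-.5,v))
    if r:R.append((max(r)+.5,v))
for nm,q in(("L",L),("R",R)):
    w=plane(c,q,.013)[:,:2];
    k=np.polyfit(w[:,1],w[:,0],1)
    for _ in range(3):
        r=w[:,0]-np.polyval(k,w[:,1]);ok=abs(r)<.0015;k=np.polyfit(w[ok,1],w[ok,0],1)
    print(nm,ok.sum(),len(w),k,"yaw",-np.degrees(np.arctan(k[0])),"x at .074",np.polyval(k,.074),w[ok][:,1].min(),w[ok][:,1].max())
T=[]
for u in list(range(224,254))+list(range(304,338)):
    t=[v for v in range(175,215) if S[v,u]<60 and S[v+1,u]<60 and S[v+2,u]<60]
    if t:T.append((u,min(t)-.5))
w=plane(c,T,.0)[:,:2];k=np.polyfit(w[:,0],w[:,1],1);print("T z0",k,np.polyval(k,.56))
for u,v in [(225,197),(335,197),(222,205),(250,397),(240,385),(280,380),(280,377)]:print(u,v,P[v,u].round(4))
# held model: rear teeth; contour
m=np.zeros(im.shape[:2],np.uint8);m[205:334,205:360]=1
z=P[...,2];print("model z",z[250,240],z[280,270],z[225,280])
mask=((z>.10)&(z<.16)&(m>0)).astype(np.uint8)
pts=P[mask>0];print(pts.min(0),pts.max(0))
cv2.imwrite("pics/w5.png",cv2.resize(im[170:420,190:370,::-1],None,fx=3,fy=3)[:600])
```

```text
[[189, 161, 125], [189, 161, 126], [187, 157, 124], [186, 158, 123], [189, 160, 124], [187, 160, 126], [166, 144, 112], [97, 94, 87], [136, 133, 129], [138, 135, 131]]
[86 85 85 83 86 86 86 85 88 89 83 85 83 29 26 20 13 15 13 18] [11 15 19 16 24 26 71 91 87 89 85 87 87 87 88 85 89] [88 89 90 88 90 89 88 67 19 19 16 16 16 16 16 16 13 13] [15 15 13 16 14 13 16 12 37 93 92 90 92 92 92 90]
L 68 68 [-0.02044406  0.51796585] yaw 1.1711953132474708 x at .074 0.5164529855047916 -0.017584135895675646 0.16938287889517334
R 82 82 [-0.0229413   0.60653805] yaw 1.3142090996413587 x at .074 0.6048403927045217 -0.015026364705516049 0.1718065945451646
T z0 [0.02434121 0.1615673 ] 0.17519837534190552
225 197 [0.5208 0.1717 0.0129]
335 197 [0.598  0.1734 0.0112]
222 205 [0.5191 0.1666 0.0158]
250 397 [0.5409 0.0265 0.043 ]
240 385 [0.5301 0.0097 0.0119]
280 380 [0.5631 0.0285 0.0264]
280 377 [0.5631 0.0283 0.0227]
model z 0.12598292458857904 0.12490804332874442 0.13027923651129378
[0.52782887 0.13814658 0.11997132] [0.59356228 0.19550897 0.14482863]
```

View pics/w5.png

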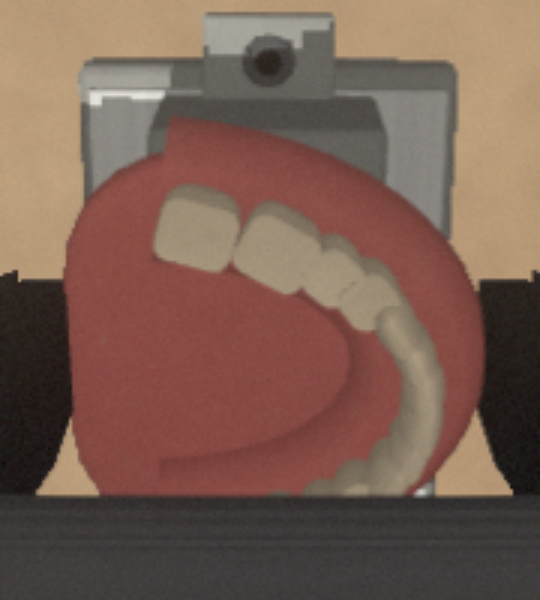

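>>> send_rows([
  [[0,0,0.2],[-0.02,0,0],0.05],
  [[0,0,0],[-0.03,-0.0005,0],0.05],
  [[0,0,0],[-0.025,-0.0005,0.01],0.05],
  [[0,0,0],[-0.0115,0,0.02],0.05],
  [[0,0,0],[0,0,0.03],0.05],
  [[0,0,0],[0,0,0.015],0.05],
  [[0,0,0],[0,0,0],0.05],
  [[0,0,0],[0,0,0],0.05],
])

```text
clock: 6.75
tcp_pos: [0.5606, 0.0743, 0.0707]
ee_rot: [0.7, 0.715, -0.0, -0.0]
wrist_force: [0.5, 0.3, 0.5]
finger_gap: 0.0577
```

Run:
```python
from h import *
from rig import manip
grab("wrist","wrist6");grab("scene","scene6")
o=manip.observe();print(o["clock"],o["tcp_pos"],o["wrist_force"],o["finger_gap"])
n=o["ee_rot"];print(np.degrees(2*np.arctan2(n[1],n[0]))-90,n)
c=load("scene6.npz");cv2.imwrite("pics/s6.png",cv2.resize(c["image"][160:310,170:340,::-1],None,fx=3.9,fy=3.9))
```

```text
6.85 [0.56142522 0.07434456 0.07204965] [ 0.64865497 -0.45594541  0.0295586 ] 0.05787546811375299
1.2173442783008 [6.99554782e-01 7.14578152e-01 6.92706551e-04 8.31834188e-04]
```

View pics/wrist6.png

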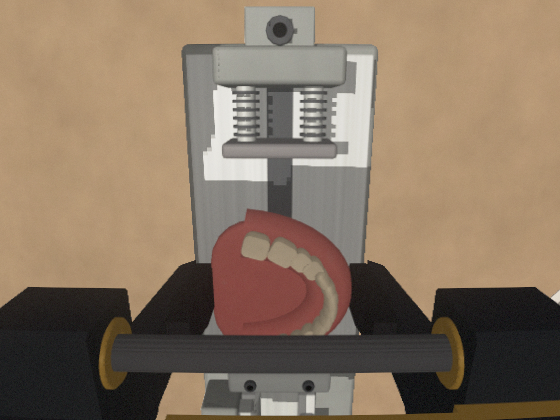

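View pics/s6.png

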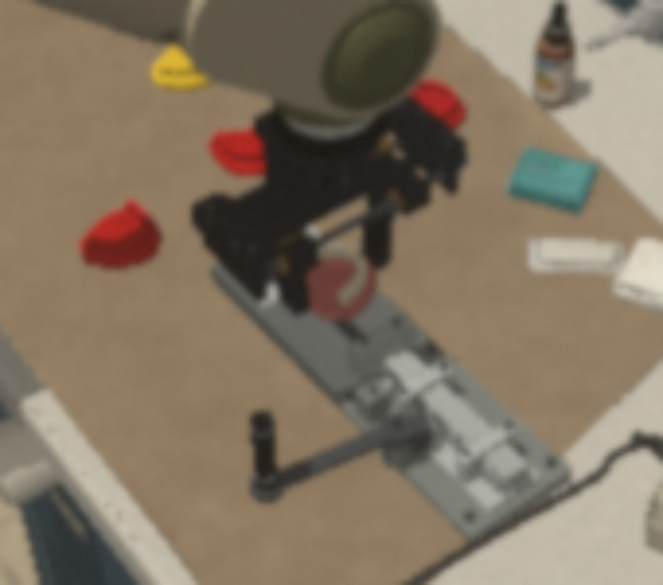

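>>> send_rows([
  [[0,0,0],[0,0,0.012],0.05],
  [[0,0,0],[0,0,0.01],0.05],
  [[0,0,0],[0,0,0.006],0.05],
  [[0,0,0],[0,0,0.002],0.05],
  [[0,0,0],[0,0,0],0.05],
  [[0,0,0],[0,0,0],0.05],
])

```text
clock: 7.35
tcp_pos: [0.5605, 0.0743, 0.0406]
ee_rot: [0.7, 0.714, -0.0, -0.0]
wrist_force: [-1.7, 0.1, 3.3]
finger_gap: 0.0577
```

Run:
```python
from h import *
from rig import manip
c=grab("wrist","wrist7")
o=manip.observe();print(o["clock"],o["tcp_pos"],o["wrist_force"],o["finger_gap"])
P=cloud(load("wrist6.npz"));P7=cloud(c)
for v in range(140,175,3):print(v,P[v,280-30].round(4))
for v in range(200,260,6):print(v,P7[v,200:204].mean(0).round(4))
```

```text
7.4 [0.56056601 0.07423896 0.04059307] [-1.55411727  0.3237005   2.22867892] 0.05748860235952024
140 [0.5472 0.1347 0.034 ]
143 [0.5479 0.1344 0.0425]
146 [0.5479 0.1333 0.0431]
149 [0.548  0.1321 0.0434]
152 [0.548  0.1309 0.0434]
155 [0.548  0.1298 0.0436]
158 [0.5457 0.1246 0.0158]
161 [0.5456 0.123  0.0148]
164 [0.5457 0.1217 0.0156]
167 [0.5457 0.1203 0.0158]
170 [0.5458 0.119  0.0164]
173 [0.5458 0.1175 0.0161]
200 [0.5284 0.1114 0.0156]
206 [0.5283 0.1089 0.0156]
212 [0.5282 0.1064 0.0159]
218 [0.5281 0.1038 0.0157]
224 [0.5279 0.101  0.015 ]
230 [0.5278 0.0985 0.0154]
236 [0.5278 0.0959 0.0158]
242 [0.5277 0.0932 0.0157]
248 [0.5275 0.0904 0.0153]
254 [0.5272 0.0873 0.0145]
```

View pics/wrist7.png

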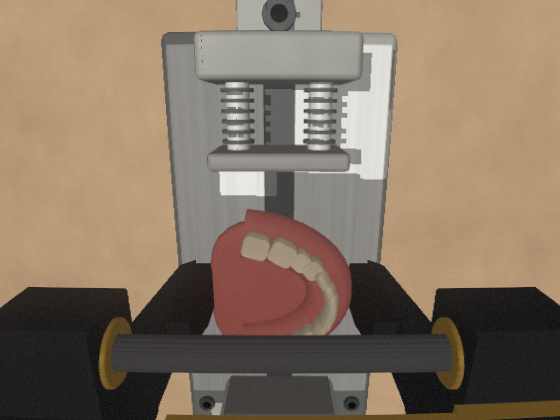

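>>> send_rows([
  [[0,0,0],[0,0,0],0.06],
  [[0,0,0],[0,0,0],0.064],
  [[0,0,0],[0,0,0],0.072],
  [[0,0,0],[0,0,0],0.08],
  [[0,0,0],[0,0,0],0.08],
  [[0,0,0],[0,0,-0.01],0.08],
  [[0,0,0],[0,0,-0.03],0.08],
  [[0,0,0],[0,0,-0.03],0.08],
])

```text
clock: 8.07
tcp_pos: [0.5601, 0.0742, 0.1115]
ee_rot: [0.7, 0.714, -0.001, -0.001]
wrist_force: [0.8, 0.0, 0.9]
finger_gap: 0.0802
```

>>> send_rows([
  [[0,0,0],[0,0,-0.03],0.08],
  [[0,0,0],[0,0,-0.03],0.08],
  [[0,0,0],[0,0,0],0.08],
  [[0,0,0],[0,0,0],0.08],
])

```text
clock: 8.4
tcp_pos: [0.5612, 0.0741, 0.1726]
ee_rot: [0.7, 0.714, 0.001, 0.001]
wrist_force: [0.7, 0.2, -0.7]
finger_gap: 0.0797
```

Run:
```python
from h import *
from rig import manip
c=grab("wrist","wrist8")
o=manip.observe();print(o["clock"],o["tcp_pos"],o["wrist_force"],o["finger_gap"],o["joints"].round(2))
n=o["ee_rot"];print(np.degrees(2*np.arctan2(n[1],n[0]))-90,n)
```

```text
8.45 [0.56055195 0.07416405 0.17091774] [0.16840855 0.63673199 0.1634622 ] 0.07991045259289466 [-0.08  0.49  1.5  -0.    1.16 -0.1 ]
1.1683920081985093 [6.99860375e-01 7.14279650e-01 1.18416267e-04 1.51547847e-04]
```

View pics/wrist8.png

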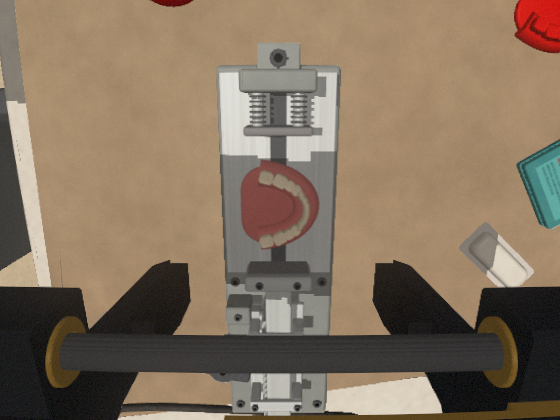

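>>> send_rows([
  [[0,0,0],[-0.023,-0.0265,-0.006],0.08],
  [[0,0,0],[-0.023,-0.0265,-0.006],0.08],
  [[0,0,0],[-0.023,-0.0265,-0.006],0.08],
  [[0,0,0],[-0.023,-0.0265,-0.006],0.08],
  [[0,0,0],[-0.023,-0.0265,-0.006],0.08],
  [[0,0,-6.9],[0,0,0],0.07],
  [[0,0,-6.9],[0,0,0],0.06],
  [[0,0,-6.9],[0,0,0],0.06],
])

```text
clock: 9.12
tcp_pos: [0.4298, -0.0438, 0.1998]
ee_rot: [0.558, 0.83, -0.0, -0.001]
wrist_force: [0.4, -0.1, -0.4]
finger_gap: 0.0618
```

>>> send_rows([
  [[0,0,-6.9],[0,0,0],0.06],
  [[0,0,-6.9],[0,0,0],0.06],
  [[0,0,-6.9],[0,0,0],0.06],
  [[0,0,-6.9],[0,0,0],0.06],
  [[0,0,-6.9],[0,0,0],0.06],
  [[0,0,-6.9],[0,0,0],0.06],
  [[0,0,-6.9],[0,0,0],0.06],
  [[0,0,-6.9],[0,0,0],0.06],
])

```text
clock: 9.78
tcp_pos: [0.43, -0.0433, 0.1995]
ee_rot: [0.11, 0.994, 0.0, -0.001]
wrist_force: [0.1, -0.1, 0.7]
finger_gap: 0.0597
```

>>> send_rows([
  [[0,0,-6.9],[0,0,0],0.06],
  [[0,0,-6],[0,0,0],0.06],
  [[0,0,0],[0,0,0],0.06],
  [[0,0,0],[0,0,0],0.06],
])

```text
clock: 10.12
tcp_pos: [0.4302, -0.0434, 0.1999]
ee_rot: [0.002, 1.0, 0.0, -0.001]
wrist_force: [-0.3, 0.5, 0.4]
finger_gap: 0.0604
```

Run:
```python
from h import *
from rig import manip
c=grab("wrist","wrist9");grab("top","top9");grab("scene","scene9")
o=manip.observe();print(o["clock"],o["tcp_pos"],o["wrist_force"],o["finger_gap"],o["joints"].round(2))
n=o["ee_rot"];print(np.degrees(2*np.arctan2(n[1],n[0]))-90,n)
c=load("wrist8.npz");P=cloud(c)
m=np.zeros(P.shape[:2],np.uint8);m[155:255,235:325]=1
mask=((P[...,2]>.0185)&(m>0)).astype(np.uint8);mask=cv2.morphologyEx(mask,cv2.MORPH_OPEN,np.ones((3,3)))
cn=max(cv2.findContours(mask,cv2.RETR_EXTERNAL,cv2.CHAIN_APPROX_NONE)[0],key=cv2.contourArea).reshape(-1,2)
w=plane(c,cn,.019)[:,:2]*1000
for a in (-2,0,1,2,4):
    a=np.radians(a);d=np.array([np.cos(a),np.sin(a)]);nn=np.array([-d[1],d[0]])
    t=w@d;s=w@nn;print(np.degrees(a).round(),"len",np.ptp(t).round(1),"wid",np.ptp(s).round(1),"c",(d*(t.min()+t.max())/2+nn*(s.min()+s.max())/2).round(1))
for v in range(255,300,3):print(v,P[v,270].round(4))
```

```text
10.2667 [ 0.43043648 -0.04346941  0.20034531] [ 0.09089804 -0.05068701  0.33747462] 0.060233462015066255 [-0.37  0.18  1.85 -0.    1.12 -1.94]
89.83534114211432 [ 1.43691898e-03  9.99998877e-01  1.53709461e-04 -3.96833032e-04]
-2.0 len 59.9 wid 69.8 c [561.8  73.8]
0.0 len 59.6 wid 69.6 c [562.   74.2]
1.0 len 59.5 wid 69.5 c [562.   74.4]
2.0 len 59.3 wid 69.6 c [562.   74.6]
4.0 len 59.8 wid 69.7 c [561.8  75. ]
255 [0.5547 0.0322 0.0158]
258 [0.5547 0.0294 0.0153]
261 [0.5548 0.0282 0.0186]
264 [0.555  0.0282 0.0245]
267 [0.5551 0.0281 0.0298]
270 [0.5553 0.0283 0.0356]
273 [0.5554 0.0281 0.0404]
276 [0.5554 0.0255 0.0401]
279 [0.5555 0.025  0.044 ]
282 [0.5556 0.023  0.045 ]
285 [0.5556 0.0206 0.045 ]
288 [0.5556 0.0176 0.0441]
291 [0.5556 0.0149 0.0437]
294 [0.5555 0.0081 0.0359]
297 [0.5556 0.0063 0.0373]
```

View pics/wrist9.png

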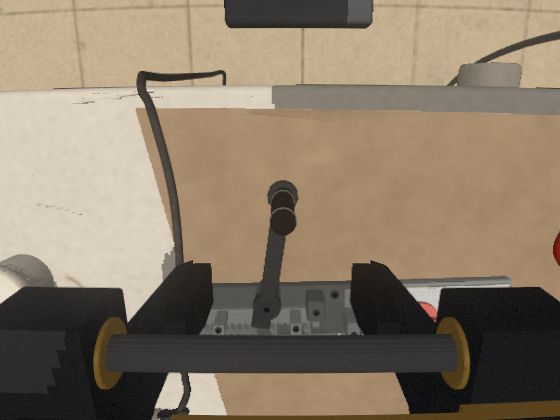

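View pics/top9.png

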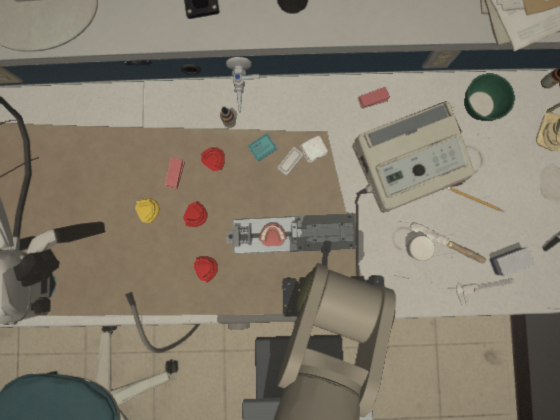

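View pics/scene9.png

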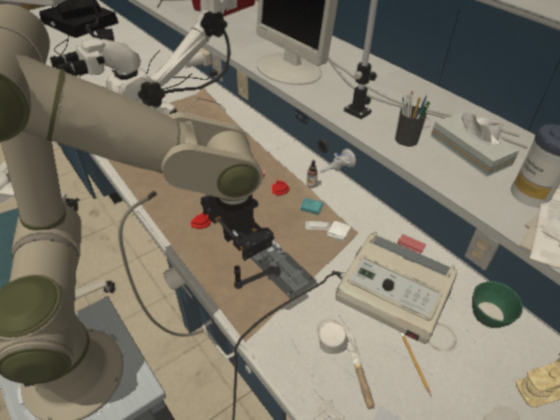

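Run:
```python
from h import *
c=load("wrist9.npz");P=cloud(c);X=P.reshape(-1,3)
m=(X[:,2]>.055)&(X[:,2]<.125)&(abs(X[:,0]-.43)<.04)&(abs(X[:,1]+.04)<.04);Y=X[m];print(m.sum(),Y.min(0),Y.max(0))
t=Y[Y[:,2]>Y[:,2].max()-.006];print("top",len(t),t.mean(0),t.min(0),t.max(0))
for lo in(.06,.08):
    q=Y[(Y[:,2]>lo)&(Y[:,2]<lo+.02)];print(lo,len(q),q.min(0),q.max(0))
for u,v in[(265,296),(266,310),(264,320),(272,260),(284,218)]:print(u,v,P[v,u].round(4))
im=c["image"][170:340,200:370,::-1];cv2.imwrite("pics/w9.png",cv2.resize(im,None,fx=3.5,fy=3.5))
```

```text
1008 [ 0.4161662  -0.04863796  0.05550715] [ 0.43178553 -0.03249772  0.11407899]
top 546 [ 0.42379535 -0.04079539  0.11220156] [ 0.41653616 -0.04851913  0.1080878 ] [ 0.43178553 -0.03304346  0.11407899]
0.06 154 [ 0.41632947 -0.04838205  0.06004521] [ 0.42624386 -0.03252272  0.07953157]
0.08 186 [ 0.41648479 -0.04861894  0.08005912] [ 0.42352501 -0.03333031  0.0999952 ]
265 296 [ 0.5075 -0.0552  0.0492]
266 310 [ 0.5195 -0.0545  0.051 ]
264 320 [ 0.5322 -0.0566  0.0459]
272 260 [ 0.4763 -0.0492  0.0477]
284 218 [ 0.4212 -0.0402  0.113 ]
```

View pics/w9.png

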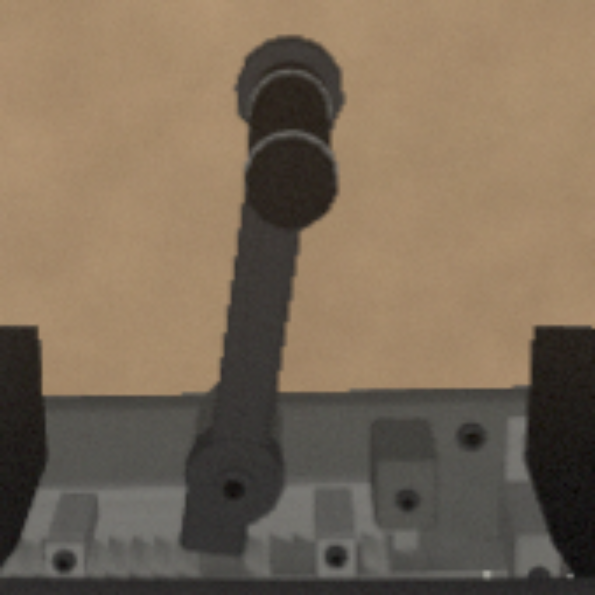

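>>> send_rows([
  [[0,0,0],[0.0066,0.0029,0],0.06],
  [[0,0,0],[0,0,0.03],0.06],
  [[0,0,0],[0,0,0.03],0.06],
  [[0,0,0],[0,0,0.03],0.05],
  [[0,0,0],[0,0,0.014],0.04],
  [[0,0,0],[0,0,0],0.03],
  [[0,0,0],[0,0,0],0.03],
], newtons=35)

```text
clock: 10.85
tcp_pos: [0.4237, -0.0405, 0.0969]
ee_rot: [0.001, 1.0, 0.0, -0.0]
wrist_force: [0.2, -0.0, -0.0]
finger_gap: 0.0356
```

Run:
```python
from h import *
from rig import manip
c=grab("wrist","wrist10")
o=manip.observe();print(o["clock"],o["tcp_pos"],o["wrist_force"],o["finger_gap"])
```

```text
10.9 [ 0.42424494 -0.0406776   0.09758242] [ 0.37762    -0.3594135  -0.02452268] 0.031403715596310854
```

View pics/wrist10.png

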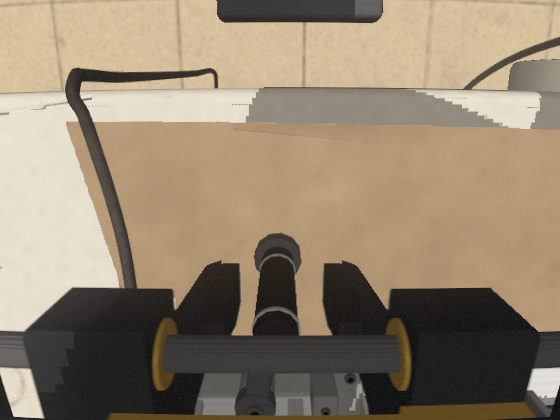

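Centred on the grip (grip at u≈278 between fingers at 240 and 325). Close.

>>> send_rows([
  [[0,0,0],[0,0,0],0.02],
  [[0,0,0],[0,0,0],0.01],
  [[0,0,0],[0,0,0],0.005],
  [[0,0,0],[0,0,0],0.005],
  [[0,0,0],[0,0,0],0.005],
])

```text
clock: 11.32
tcp_pos: [0.4246, -0.0414, 0.0978]
ee_rot: [0.0, 1.0, -0.001, 0.001]
wrist_force: [-2.1, -5.2, 4.1]
finger_gap: 0.0151
```

Run:
```python
from h import *
from rig import manip
c=grab("top","top11")
o=manip.observe();print(o["clock"],o["tcp_pos"],o["wrist_force"],o["finger_gap"])
P=cloud(c)
cv2.imwrite("pics/t11.png",cv2.resize(c["image"][200:265,220:370,::-1],None,fx=5,fy=5,interpolation=cv2.INTER_CUBIC))
for u in range(240,300,2):print(u,P[228,u].round(4),end=" | ")
```

```text
11.3667 [ 0.42460082 -0.04140209  0.09776626] [-1.66300615 -4.69387971  3.73243968] 0.014947404311179626
240 [0.5753 0.1515 0.0311] | 242 [0.5764 0.1484 0.0133] | 244 [0.5747 0.1411 0.0359] | 246 [0.5746 0.1363 0.0341] | 248 [0.5739 0.1306 0.0427] | 250 [0.5741 0.1261 0.0376] | 252 [0.5756 0.1231 0.0137] | 254 [0.5756 0.1182 0.0119] | 256 [0.5751 0.1129 0.0164] | 258 [0.5748 0.1077 0.0187] | 260 [0.575  0.103  0.0137] | 262 [0.5749 0.0979 0.0141] | 264 [0.574  0.0923 0.0245] | 266 [0.5734 0.087  0.0319] | 268 [0.5731 0.082  0.0338] | 270 [0.5735 0.0773 0.0264] | 272 [0.5736 0.0725 0.0227] | 274 [0.5731 0.0673 0.0277] | 276 [0.573  0.0624 0.0267] | 278 [0.5724 0.0573 0.0335] | 280 [0.5727 0.0525 0.0275] | 282 [0.5727 0.0475 0.0252] | 284 [0.5732 0.0425 0.0156] | 286 [0.5731 0.0375 0.0148] | 288 [0.573  0.0325 0.0138] | 290 [0.5728 0.0275 0.0147] | 292 [0.5709 0.0229 0.0416] | 294 [0.5704 0.0182 0.0465] | 296 [0.5705 0.0132 0.043 ] | 298 [0.5721 0.0074 0.0168] |
```

View pics/t11.png

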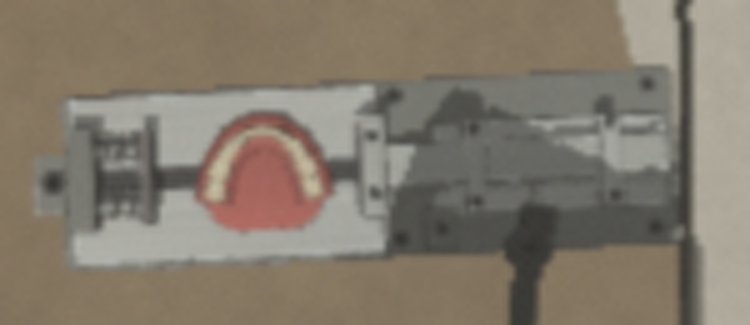

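>>> send_rows([
  [[0,0,0],[0.0003,-0.004,0],0.005],
  [[0,0,0],[0.0004,-0.006,0],0.005],
  [[0,0,0],[0.0003,-0.006,0],0.005],
  [[0,0,0],[-0.0004,-0.006,0],0.005],
  [[0,0,0],[-0.0006,-0.006,0],0.005],
  [[0,0,0],[-0.0008,-0.005,0],0.005],
  [[0,0,0],[0,-0.002,0],0.005],
  [[0,0,0],[0,0,0],0.005],
])

```text
clock: 12.03
tcp_pos: [0.424, -0.074, 0.0975]
ee_rot: [0.001, 1.0, 0.002, -0.001]
wrist_force: [-4.8, 15.1, 15.0]
finger_gap: 0.0149
```

Run:
```python
from h import *
from rig import manip
c=grab("wrist","wrist12");c=grab("top","top12")
o=manip.observe();print(o["clock"],o["tcp_pos"],o["wrist_force"],o["finger_gap"])
cv2.imwrite("pics/t12.png",cv2.resize(c["image"][200:265,220:370,::-1],None,fx=5,fy=5,interpolation=cv2.INTER_CUBIC))
```

```text
12.1333 [ 0.42406167 -0.0739284   0.09754021] [-3.84914679 14.07847427 14.82175537] 0.014856799144457788
```

View pics/t12.png

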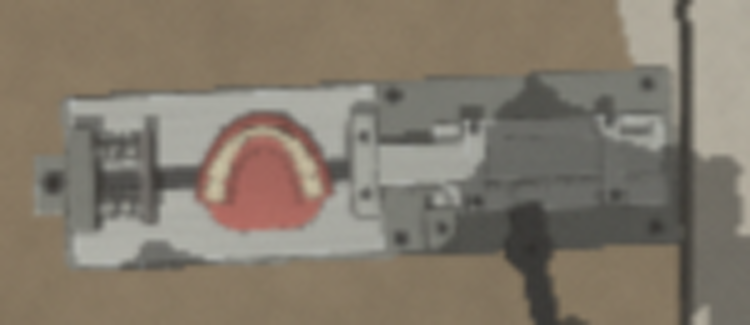

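View pics/wrist12.png

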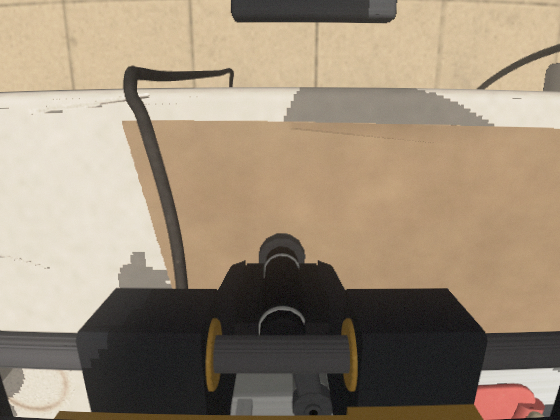

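>>> send_rows([
  [[0,0,0],[0.0008,0.006,0],0.005],
  [[0,0,0],[0.0006,0.006,0],0.005],
  [[0,0,0],[0.0004,0.006,0],0.005],
  [[0,0,0],[-0.0003,0.006,0],0.005],
  [[0,0,0],[-0.0004,0.006,0],0.005],
  [[0,0,0],[-0.0003,0.005,0],0.005],
  [[0,0,0],[0,0,0],0.005],
  [[0,0,0],[0,0,0],0.005],
])

```text
clock: 12.8
tcp_pos: [0.4237, -0.0414, 0.0974]
ee_rot: [0.0, 1.0, -0.001, -0.0]
wrist_force: [-5.9, -7.2, 5.8]
finger_gap: 0.0147
```

Run:
```python
from h import *
from rig import manip
c=grab("top","top13")
o=manip.observe();print(o["clock"],o["tcp_pos"],o["wrist_force"],o["finger_gap"])
g=load("top11.npz")["image"],load("top12.npz")["image"],c["image"]
cv2.imwrite("pics/t13.png",np.vstack([cv2.resize(i[212:248,225:310,::-1],None,fx=5,fy=5,interpolation=cv2.INTER_CUBIC) for i in g]))
```

```text
12.85 [ 0.42373191 -0.04137691  0.09743914] [-5.73352351 -6.71491722  6.03286353] 0.014907537265687788
```

View pics/t13.png

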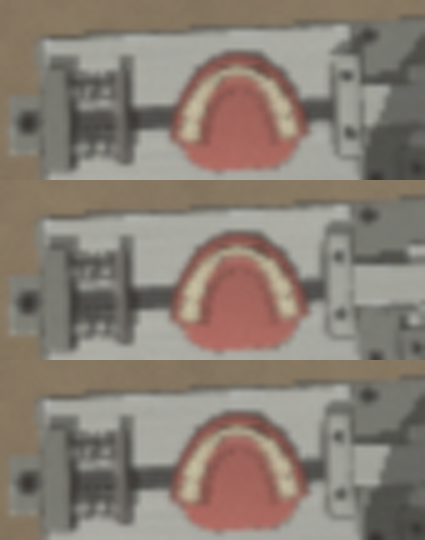

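>>> send_rows([
  [[0,0,0],[0.0003,-0.005,0],0.005],
  [[0,0,0],[0.0004,-0.006,0],0.005],
  [[0,0,0],[0.0003,-0.006,0],0.005],
  [[0,0,0],[-0.0004,-0.006,0],0.005],
  [[0,0,0],[-0.0006,-0.006,0],0.005],
  [[0,0,0],[-0.0008,-0.006,0],0.005],
  [[0,0,0],[0,0,0],0.005],
  [[0,0,0],[0,0,0],0.005],
])

```text
clock: 13.52
tcp_pos: [0.4234, -0.0739, 0.0972]
ee_rot: [0.0, 1.0, 0.002, -0.002]
wrist_force: [-8.0, 13.1, 14.2]
finger_gap: 0.0151
```

>>> send_rows([
  [[0,0,0],[0.0008,0.006,0],0.005],
  [[0,0,0],[0.0006,0.006,0],0.005],
  [[0,0,0],[0.0004,0.006,0],0.005],
  [[0,0,0],[-0.0003,0.006,0],0.005],
  [[0,0,0],[-0.0004,0.006,0],0.005],
  [[0,0,0],[-0.0003,0.005,0],0.005],
  [[0,0,0],[0,0,0],0.005],
  [[0,0,0],[0,0,0],0.005],
])

```text
clock: 14.18
tcp_pos: [0.4238, -0.0414, 0.0973]
ee_rot: [0.0, 1.0, -0.001, -0.0]
wrist_force: [-4.9, -6.6, 3.7]
finger_gap: 0.0148
```

```bash
cat > mj.py <<'E'
from h import *
def edges(c):
    # profile along clamp axis over jaw rows -> world y of steps at z=.044, upsampled
    im=c["image"].astype(np.float32).mean(2)
    out=[]
    ys=np.arange(0,.15,.0005)
    prof=[]
    for xo in (-.018,-.015,-.012,.012,.015,.018):
        pts=np.c_[.5622-.0218*ys+xo,ys,np.full(len(ys),.044)]
        uv=proj(c,pts).astype(np.float32)
        prof.append(cv2.remap(im,uv[None,:,0],uv[None,:,1],cv2.INTER_CUBIC)[0])
    return ys,np.array(prof)
def shift(c0,c1,lo,hi):
    ys,a=edges(c0);_,b=edges(c1)
    i0=int(lo/.0005);i1=int(hi/.0005);t=a[:,i0:i1]
    best=min((np.mean(((t-t.mean())-(b[:,i0+s:i1+s]-b[:,i0+s:i1+s].mean()))**2),s) for s in range(-10,100) if i0+s>=0 and i1+s<=len(ys))
    return best[1]*.5,best[0]
E
python3 - <<'E'
from mj import *
from rig import manip
c=grab("top","top14")
o=manip.observe();print(o["clock"],o["tcp_pos"],o["wrist_force"],o["finger_gap"])
c0=load("top11.npz")
for n in("top12","top13","top14"):print(n,shift(c0,load(n+".npz"),.012,.034),shift(c0,load(n+".npz"),.012,.030))
g=c0["image"],load("top13.npz")["image"],c["image"]
cv2.imwrite("pics/t14.png",np.vstack([cv2.resize(i[212:248,225:310,::-1],None,fx=5,fy=5,interpolation=cv2.INTER_CUBIC) for i in g]))
E
```

```text
14.2333 [ 0.42383198 -0.04137357  0.09727957] [-4.5188061  -5.56354313  3.53179665] 0.014786846654379007
top12 (4.0, np.float32(95.86596)) (4.5, np.float32(73.70631))
top13 (4.0, np.float32(96.97132)) (4.5, np.float32(72.76296))
top14 (10.5, np.float32(300.42792)) (10.0, np.float32(209.67575))
```

View pics/t14.png

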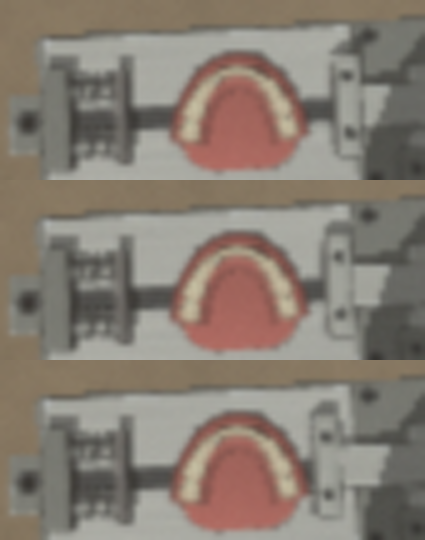

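>>> send_rows([
  [[0,0,0],[0.0003,-0.005,0],0.005],
  [[0,0,0],[0.0004,-0.006,0],0.005],
  [[0,0,0],[0.0003,-0.006,0],0.005],
  [[0,0,0],[-0.0004,-0.006,0],0.005],
  [[0,0,0],[-0.0006,-0.006,0],0.005],
  [[0,0,0],[-0.0008,-0.006,0],0.005],
  [[0,0,0],[0,0,0],0.005],
  [[0,0,0],[0,0,0],0.005],
])

```text
clock: 14.9
tcp_pos: [0.4235, -0.0739, 0.0971]
ee_rot: [0.0, 1.0, 0.002, -0.002]
wrist_force: [-6.7, 13.3, 13.3]
finger_gap: 0.0148
```

>>> send_rows([
  [[0,0,0],[0.0008,0.006,0],0.005],
  [[0,0,0],[0.0006,0.006,0],0.005],
  [[0,0,0],[0.0004,0.006,0],0.005],
  [[0,0,0],[-0.0003,0.006,0],0.005],
  [[0,0,0],[-0.0004,0.006,0],0.005],
  [[0,0,0],[-0.0003,0.005,0],0.005],
  [[0,0,0],[0,0,0],0.005],
  [[0,0,0],[0,0,0],0.005],
])

```text
clock: 15.57
tcp_pos: [0.4238, -0.0414, 0.0971]
ee_rot: [0.0, 1.0, -0.001, -0.0]
wrist_force: [-4.5, -5.4, 2.4]
finger_gap: 0.0153
```

>>> send_rows([
  [[0,0,0],[0.0003,-0.005,0],0.005],
  [[0,0,0],[0.0004,-0.006,0],0.005],
  [[0,0,0],[0.0003,-0.006,0],0.005],
  [[0,0,0],[-0.0004,-0.006,0],0.005],
  [[0,0,0],[-0.0006,-0.006,0],0.005],
  [[0,0,0],[-0.0008,-0.006,0],0.005],
  [[0,0,0],[0,0,0],0.005],
  [[0,0,0],[0,0,0],0.005],
])

```text
clock: 16.23
tcp_pos: [0.4234, -0.0739, 0.097]
ee_rot: [0.0, 1.0, 0.002, -0.002]
wrist_force: [-6.7, 14.4, 13.7]
finger_gap: 0.0149
```

>>> send_rows([
  [[0,0,0],[0.0008,0.006,0],0.005],
  [[0,0,0],[0.0006,0.006,0],0.005],
  [[0,0,0],[0.0004,0.006,0],0.005],
  [[0,0,0],[-0.0003,0.006,0],0.005],
  [[0,0,0],[-0.0004,0.006,0],0.005],
  [[0,0,0],[-0.0003,0.005,0],0.005],
  [[0,0,0],[0,0,0],0.005],
  [[0,0,0],[0,0,0],0.005],
])

```text
clock: 16.9
tcp_pos: [0.4237, -0.0414, 0.097]
ee_rot: [0.0, 1.0, -0.001, -0.0]
wrist_force: [-5.3, -5.8, 2.8]
finger_gap: 0.0147
```

Run:
```python
from mj import *
from rig import manip
c=grab("top","top15")
o=manip.observe();print(o["clock"],o["tcp_pos"],o["wrist_force"],o["finger_gap"])
c0=load("top11.npz")
print(shift(load("top14.npz"),c,.022,.044),shift(c0,c,.012,.030), shift(c0,load("top14.npz"),.012,.030))
g=c0["image"],load("top14.npz")["image"],c["image"]
cv2.imwrite("pics/t15.png",np.vstack([cv2.resize(i[212:248,225:310,::-1],None,fx=5,fy=5,interpolation=cv2.INTER_CUBIC) for i in g]))
```

```text
16.95 [ 0.42371798 -0.04140308  0.09700511] [-4.89802358 -5.28882161  2.23494374] 0.014839068015661176
(11.5, np.float32(159.9068)) (22.5, np.float32(274.19156)) (10.0, np.float32(209.67575))
```

View pics/t15.png

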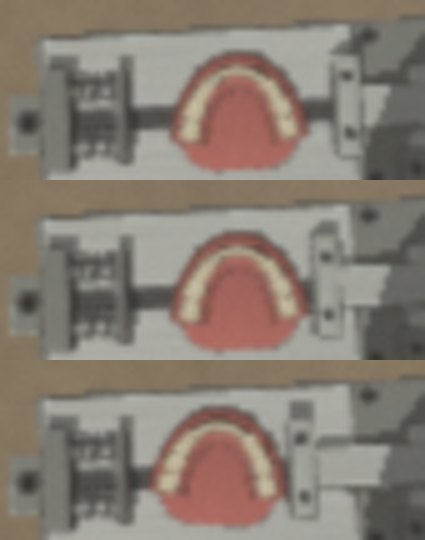

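>>> send_rows([
  [[0,0,0],[0.0003,-0.005,0],0.005],
  [[0,0,0],[0.0004,-0.006,0],0.005],
  [[0,0,0],[0.0003,-0.006,0],0.005],
  [[0,0,0],[-0.0004,-0.006,0],0.005],
  [[0,0,0],[-0.0006,-0.006,0],0.005],
  [[0,0,0],[-0.0008,-0.006,0],0.005],
  [[0,0,0],[0,0,0],0.005],
  [[0,0,0],[0,0,0],0.005],
])

```text
clock: 17.62
tcp_pos: [0.4233, -0.0739, 0.0968]
ee_rot: [0.0, 1.0, 0.002, -0.002]
wrist_force: [-7.6, 14.7, 12.6]
finger_gap: 0.0152
```

>>> send_rows([
  [[0,0,0],[0.0008,0.006,0],0.005],
  [[0,0,0],[0.0006,0.006,0],0.005],
  [[0,0,0],[0.0004,0.006,0],0.005],
  [[0,0,0],[-0.0003,0.006,0],0.005],
  [[0,0,0],[-0.0004,0.006,0],0.005],
  [[0,0,0],[-0.0003,0.005,0],0.005],
  [[0,0,0],[0,0,0],0.005],
  [[0,0,0],[0,0,0],0.005],
])

```text
clock: 18.28
tcp_pos: [0.424, -0.0414, 0.0969]
ee_rot: [0.0, 1.0, -0.0, 0.0]
wrist_force: [-2.4, -4.8, 1.4]
finger_gap: 0.0148
```

Run:
```python
from mj import *
from rig import manip
c=grab("top","top16")
o=manip.observe();print(o["clock"],o["tcp_pos"],o["wrist_force"],o["finger_gap"])
c0=load("top11.npz")
print(shift(load("top15.npz"),c,.034,.056),"stop",shift(c0,c,.118,.134))
g=load("top14.npz")["image"],load("top15.npz")["image"],c["image"]
cv2.imwrite("pics/t16.png",np.vstack([cv2.resize(i[212:248,225:310,::-1],None,fx=5,fy=5,interpolation=cv2.INTER_CUBIC) for i in g]))
```

```text
18.3333 [ 0.42399346 -0.04141653  0.09692573] [-3.61594541 -4.57498041  0.13599047] 0.015130982233090052
(6.0, np.float32(127.97803)) stop (0.0, np.float32(0.86145306))
```

View pics/t16.png

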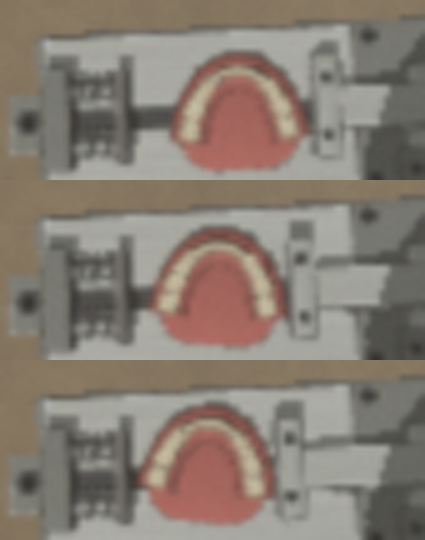

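>>> send_rows([
  [[0,0,0],[0.0003,-0.005,0],0.005],
  [[0,0,0],[0.0004,-0.006,0],0.005],
  [[0,0,0],[0.0003,-0.006,0],0.005],
])

```text
clock: 18.58
tcp_pos: [0.4223, -0.0575, 0.0968]
ee_rot: [-0.0, 1.0, 0.001, -0.001]
wrist_force: [-3.5, 9.6, 8.7]
finger_gap: 0.0148
```

>>> send_rows([
  [[0,0,0],[-0.0004,-0.006,0],0.005],
  [[0,0,0],[-0.0006,-0.006,0],0.005],
])

```text
clock: 18.75
tcp_pos: [0.4227, -0.0691, 0.0968]
ee_rot: [-0.0, 1.0, 0.001, -0.002]
wrist_force: [-10.2, 9.3, 11.4]
finger_gap: 0.0147
```

>>> send_rows([
  [[0,0,0],[-0.0008,-0.006,0],0.005],
  [[0,0,0],[0,0,0],0.005],
  [[0,0,0],[0,0,0],0.005],
])

```text
clock: 19.0
tcp_pos: [0.4233, -0.074, 0.0967]
ee_rot: [0.001, 1.0, 0.003, -0.002]
wrist_force: [-7.1, 15.7, 14.1]
finger_gap: 0.0153
```

Run:
```python
from mj import *
from rig import manip
c=grab("top","top17")
o=manip.observe();print(o["clock"],o["tcp_pos"],o["wrist_force"],o["finger_gap"])
c0=load("top11.npz")
print(shift(load("top16.npz"),c,.040,.062),"stop",shift(c0,c,.118,.134))
g=load("top15.npz")["image"],load("top16.npz")["image"],c["image"]
cv2.imwrite("pics/t17.png",np.vstack([cv2.resize(i[212:248,225:310,::-1],None,fx=5,fy=5,interpolation=cv2.INTER_CUBIC) for i in g]))
```

```text
19.05 [ 0.42325344 -0.07398903  0.09670284] [-7.89046122 16.11146629 13.2839073 ] 0.014855984616883302
(5.0, np.float32(76.588684)) stop (2.0, np.float32(129.55376))
```

View pics/t17.png

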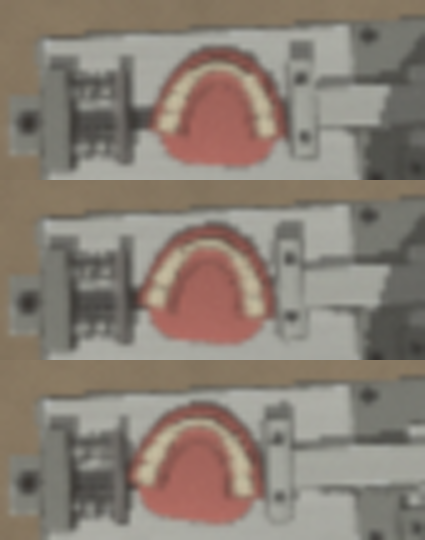

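>>> send_rows([
  [[0,0,0],[0.0008,0.006,0],0.005],
  [[0,0,0],[0.0006,0.006,0],0.005],
  [[0,0,0],[0.0004,0.006,0],0.005],
  [[0,0,0],[-0.0003,0.006,0],0.005],
  [[0,0,0],[-0.0004,0.006,0],0.005],
  [[0,0,0],[-0.0003,0.005,0],0.005],
  [[0,0,0],[0,0,0],0.005],
  [[0,0,0],[0,0,0],0.005],
])

```text
clock: 19.72
tcp_pos: [0.4239, -0.0414, 0.0968]
ee_rot: [0.0, 1.0, -0.0, -0.0]
wrist_force: [-4.0, -2.1, 1.1]
finger_gap: 0.0149
```

Run:
```python
from mj import *
from rig import manip
c=grab("top","top18");grab("wrist","wrist18")
o=manip.observe();print(o["clock"],o["tcp_pos"],o["wrist_force"],o["finger_gap"])
c0=load("top11.npz")
print(shift(load("top16.npz"),c,.040,.062),"stop",shift(c0,c,.120,.134),shift(c0,c,.124,.130))
P0=cloud(c0);P=cloud(c)
for n in("top11","top16","top17","top18"):
    ys,p=edges(load(n+".npz"));q=p.mean(0);print(n,q[230:275:2].round().astype(int).tolist())
```

```text
19.8167 [ 0.42392295 -0.04142571  0.09680242] [-3.89508084 -5.05499442  1.83573976] 0.014915741561686598
(5.0, np.float32(79.92053)) stop (1.5, np.float32(83.90466)) (1.5, np.float32(31.857613))
top11 [168, 168, 168, 169, 166, 162, 152, 136, 119, 100, 89, 86, 91, 100, 107, 109, 108, 104, 100, 99, 99, 101, 106]
top16 [152, 160, 166, 167, 166, 163, 152, 136, 119, 100, 88, 85, 91, 100, 107, 109, 108, 104, 100, 99, 99, 101, 106]
top17 [122, 122, 125, 130, 140, 150, 156, 154, 144, 128, 110, 94, 88, 90, 96, 103, 107, 107, 104, 102, 101, 101, 99]
top18 [120, 121, 123, 129, 138, 149, 155, 153, 143, 127, 109, 94, 87, 89, 95, 102, 106, 106, 103, 100, 100, 100, 98]
```

>>> send_rows([
  [[0,0,0],[0.0003,-0.005,0],0.005],
  [[0,0,0],[0.0004,-0.006,0],0.005],
  [[0,0,0],[0.0003,-0.006,0],0.005],
])

```text
clock: 20.07
tcp_pos: [0.4222, -0.0573, 0.0967]
ee_rot: [-0.0, 1.0, 0.001, -0.001]
wrist_force: [-3.8, 11.5, 7.6]
finger_gap: 0.0152
```

>>> send_rows([
  [[0,0,0],[-0.0004,-0.006,0],0.005],
  [[0,0,0],[-0.0006,-0.006,0],0.005],
])

```text
clock: 20.23
tcp_pos: [0.4223, -0.0686, 0.0966]
ee_rot: [-0.0, 1.0, 0.002, -0.002]
wrist_force: [-11.4, 13.8, 15.5]
finger_gap: 0.015
```

>>> send_rows([
  [[0,0,0],[-0.0008,-0.006,0],0.005],
  [[0,0,0],[0,-0.001,0],0.005],
  [[0,0,0],[0,0,0],0.005],
])

```text
clock: 20.48
tcp_pos: [0.4228, -0.0741, 0.0966]
ee_rot: [0.001, 1.0, 0.004, -0.003]
wrist_force: [-9.5, 22.5, 17.0]
finger_gap: 0.0151
```

Run:
```python
from mj import *
from rig import manip
c=grab("top","top19");grab("wrist","wrist19")
o=manip.observe();print(o["clock"],o["tcp_pos"],o["wrist_force"],o["finger_gap"])
c0=load("top11.npz")
print(shift(load("top18.npz"),c,.046,.068),"stop",shift(c0,c,.120,.134),shift(c0,c,.124,.130))
for n in("top11","top18","top19"):
    ys,p=edges(load(n+".npz"));q=p.mean(0);print(n,q[230:285:2].round().astype(int).tolist())
```

```text
20.5833 [ 0.42286205 -0.07412254  0.09656103] [-9.8456227  21.96673175 15.83468268] 0.014937591707339073
(5.0, np.float32(57.276505)) stop (6.5, np.float32(62.93981)) (7.0, np.float32(38.82393))
top11 [168, 168, 168, 169, 166, 162, 152, 136, 119, 100, 89, 86, 91, 100, 107, 109, 108, 104, 100, 99, 99, 101, 106, 110, 109, 104, 101, 98]
top18 [120, 121, 123, 129, 138, 149, 155, 153, 143, 127, 109, 94, 87, 89, 95, 102, 106, 106, 103, 100, 100, 100, 98, 97, 97, 96, 97, 100]
top19 [140, 135, 131, 127, 123, 122, 123, 125, 131, 139, 149, 156, 156, 148, 131, 111, 95, 88, 91, 97, 104, 108, 108, 106, 105, 105, 104, 102]
```

View pics/wrist19.png

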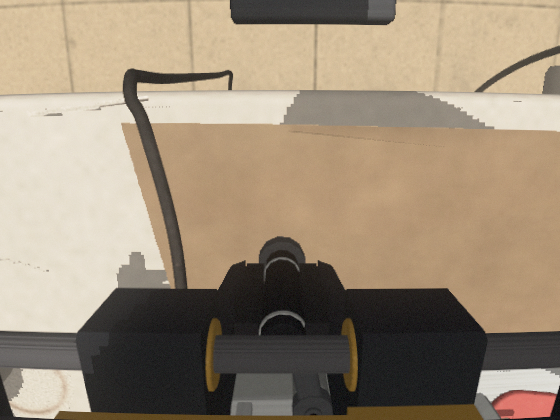

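>>> send_rows([
  [[0,0,0],[0.0008,0.006,0],0.005],
  [[0,0,0],[0.0006,0.006,0],0.005],
  [[0,0,0],[0.0004,0.006,0],0.005],
  [[0,0,0],[-0.0003,0.006,0],0.005],
  [[0,0,0],[-0.0004,0.006,0],0.005],
  [[0,0,0],[-0.0003,0.006,0],0.005],
  [[0,0,0],[0,0,0],0.005],
  [[0,0,0],[0,0,0],0.005],
])

```text
clock: 21.25
tcp_pos: [0.4239, -0.0415, 0.0967]
ee_rot: [0.0, 1.0, -0.0, -0.0]
wrist_force: [-4.1, -4.6, 1.3]
finger_gap: 0.0148
```

Run:
```python
from mj import *
from rig import manip
c=grab("top","top20")
o=manip.observe();print(o["clock"],o["tcp_pos"],o["wrist_force"],o["finger_gap"])
c0=load("top11.npz")
print(shift(load("top18.npz"),c,.046,.068),"stop",shift(c0,c,.120,.134),shift(c0,c,.124,.130))
for n in("top19","top20"):
    ys,p=edges(load(n+".npz"));q=p.mean(0);print(n,q[230:285:2].round().astype(int).tolist())
```

```text
21.3 [ 0.42387432 -0.04143903  0.09671119] [-3.3316383  -2.43758049  1.65551268] 0.015188494329847972
(3.5, np.float32(65.70888)) stop (5.0, np.float32(75.93887)) (5.0, np.float32(15.083481))
top19 [140, 135, 131, 127, 123, 122, 123, 125, 131, 139, 149, 156, 156, 148, 131, 111, 95, 88, 91, 97, 104, 108, 108, 106, 105, 105, 104, 102]
top20 [132, 127, 122, 120, 121, 124, 130, 139, 147, 155, 160, 156, 142, 122, 102, 90, 86, 92, 101, 106, 109, 106, 100, 95, 95, 98, 100, 105]
```

>>> send_rows([
  [[0,0,0],[0,0,0],0.03],
  [[0,0,0],[0,0,0],0.05],
  [[0,0,0],[0,0,0],0.055],
  [[0,0,0],[0,0,0],0.055],
  [[0,0,0],[0,0,-0.02],0.055],
  [[0,0,0],[0,0,-0.035],0.055],
  [[0,0,0],[0,0,-0.035],0.055],
  [[0,0,0],[0,0,0],0.055],
])

```text
clock: 21.97
tcp_pos: [0.4262, -0.0413, 0.1921]
ee_rot: [0.0, 1.0, -0.002, 0.005]
wrist_force: [0.3, -0.6, 0.1]
finger_gap: 0.0549
```

Run:
```python
from mj import *
from rig import manip
c=grab("top","top21");w=grab("wrist","wrist21")
o=manip.observe();print(o["clock"],o["tcp_pos"],o["wrist_force"],o["finger_gap"])
c0=load("top11.npz")
print("jaw",shift(load("top20.npz"),c,.050,.075),"stop",shift(c0,c,.120,.134),shift(c0,c,.124,.130))
X=cloud(w).reshape(-1,3)
Y=X[(X[:,2]>.108)&(X[:,2]<.116)&(abs(X[:,0]-.42)<.03)&(abs(X[:,1]+.04)<.03)];print("grip top",len(Y),Y.mean(0),Y.min(0),Y.max(0))
```

```text
22.0667 [ 0.42439305 -0.04071271  0.18740334] [ 0.27176491 -0.37582467 -0.79760088] 0.05455268856896814
jaw (0.0, np.float32(0.9158319)) stop (5.0, np.float32(77.17186)) (5.0, np.float32(14.718933))
grip top 598 [ 0.42381111 -0.03994746  0.1121564 ] [ 0.41641282 -0.04737676  0.10802623] [ 0.4325066  -0.03248983  0.11413897]
```

View pics/wrist21.png

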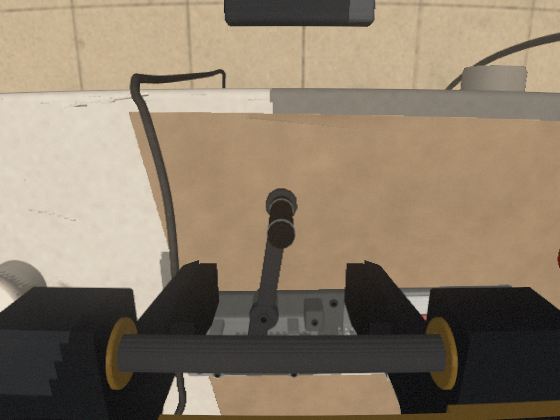

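>>> send_rows([
  [[0,0,0],[-0.01,0.02,-0.006],0.055],
  [[0,0,0],[-0.024,0.03,-0.006],0.055],
  [[0,0,0],[-0.024,0.03,0],0.055],
  [[0,0,0],[-0.024,0.03,0],0.055],
  [[0,0,0],[-0.024,0.03,0],0.055],
  [[0,0,0],[0,0,0],0.055],
  [[0,0,0],[0,0,0],0.055],
  [[0,0,0],[0,0,0],0.055],
])

```text
clock: 22.73
tcp_pos: [0.5293, 0.099, 0.1973]
ee_rot: [0.0, 1.0, -0.0, -0.001]
wrist_force: [-0.0, 0.6, 0.3]
finger_gap: 0.0552
```

Run:
```python
from mj import *
from rig import manip
w=grab("wrist","wrist22");c=grab("top","top22");grab("scene","scene22")
o=manip.observe();print(o["clock"],o["tcp_pos"],o["wrist_force"],o["finger_gap"])
X=cloud(w).reshape(-1,3)
for x in (.545,.55,.565,.575):
  q=X[(abs(X[:,0]-x)<.003)&(X[:,2]>.036)&(X[:,2]<.05)]
  q=q[np.argsort(q[:,1])]
  j=q[q[:,1]<.09];s=q[(q[:,1]>.11)&(q[:,1]<.15)]
  print(x,"jaw",j[:,1].max() if len(j) else None,"stop plate",(s[:,1].min(),s[:,1].max()) if len(s) else None)
```

```text
22.8833 [0.52956302 0.0983708  0.19850561] [-0.10130831  0.78072499  0.38784786] 0.05480943659937855
0.545 jaw 0.06610251744048984 stop plate (np.float64(0.1336438182415927), np.float64(0.14958756052626532))
0.55 jaw 0.06622358936608994 stop plate (np.float64(0.13367455276076645), np.float64(0.13957251602220877))
0.565 jaw 0.08177978288512726 stop plate (np.float64(0.13403240256238694), np.float64(0.14013453271741996))
0.575 jaw 0.08399227106499417 stop plate (np.float64(0.13430293897668524), np.float64(0.14996929444999313))
```

View pics/wrist22.png

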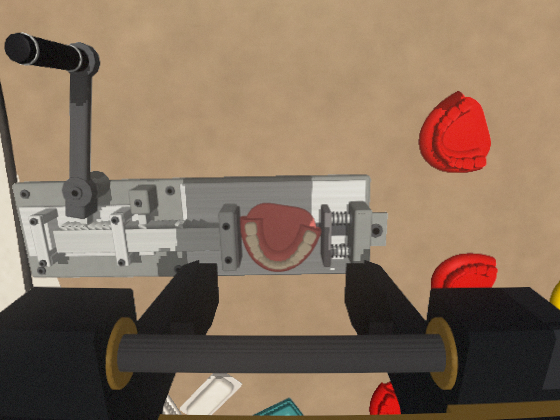

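View pics/scene22.png

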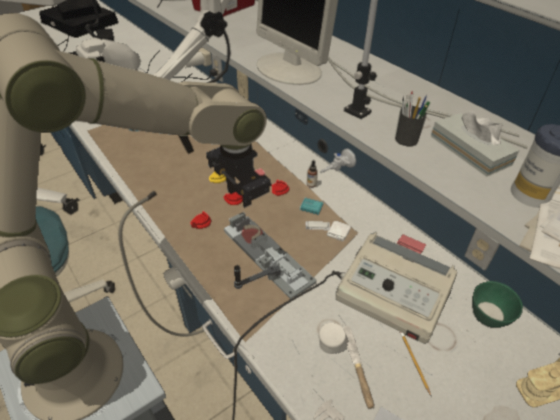

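Run:
```python
from mj import *
from scipy.interpolate import CubicSpline
from scipy.optimize import minimize
def prof(c,z,lo,hi):
    im=c["image"].astype(np.float32).mean(2);ys=np.arange(lo,hi,.00025);o=[]
    for xo in np.arange(-.02,.021,.002):
        if abs(xo)<.008: continue
        pts=np.c_[.5622-.0218*ys+xo,ys,np.full(len(ys),z)];uv=proj(c,pts).astype(np.float32)
        o.append(cv2.remap(im,uv[None,:,0],uv[None,:,1],cv2.INTER_CUBIC)[0])
    return ys,np.array(o).mean(0)
for n in("top13","top16","top18","top19","top20","top22"):
    r=[]
    for ref in("top11","top13"):
        ys,a=prof(load(ref+".npz"),.043,.10,.15);_,b=prof(load(n+".npz"),.043,.10,.15)
        # dark-plate minimum location by parabola, and half-level inner edge
        def mn(p):
            i=100+p[100:175].argmin() if 1 else 0
            k=np.polyfit(ys[i-6:i+7],p[i-6:i+7],2);return -k[1]/2/k[0]
        r.append((mn(b)-mn(a))*1000)
    print(n,"plate dark line shift mm",np.round(r,2))
# same depth-based, wrist views, x-matched
for n,x in(("wrist6",.548),("wrist8",.548),("wrist22",.548)):
    X=cloud(load(n+".npz")).reshape(-1,3)
    for xx in(.545,.55,.57,.575):
        q=X[(abs(X[:,0]-xx)<.002)&(X[:,2]>.04)&(X[:,2]<.047)&(X[:,1]>.115)&(X[:,1]<.145)]
        if len(q):print(n,xx,q[:,1].min().round(4),q[:,1].max().round(4))
```

```text
top13 plate dark line shift mm [0.02 0.  ]
top16 plate dark line shift mm [ 0.01 -0.01]
top18 plate dark line shift mm [1.38 1.37]
top19 plate dark line shift mm [6.23 6.22]
top20 plate dark line shift mm [5.02 5.01]
top22 plate dark line shift mm [-0.19 -0.21]
wrist6 0.545 0.1287 0.1346
wrist6 0.55 0.1288 0.1347
wrist6 0.57 0.1293 0.1351
wrist6 0.575 0.1294 0.1352
wrist8 0.545 0.1288 0.1341
wrist8 0.55 0.129 0.1342
wrist8 0.57 0.1294 0.1347
wrist8 0.575 0.1295 0.1348
wrist22 0.545 0.1337 0.1394
wrist22 0.55 0.1339 0.1395
wrist22 0.57 0.1345 0.1404
wrist22 0.575 0.1346 0.1395
```

Run:
```python
from rig import manip
print(manip.hand_in()); o=manip.observe();print(o["clock"],o["wrist_force"])
```

```text
the job is handed in; nothing more can be done
None
the job is handed in; nothing more can be done
```

The jaw model is clamped against the back stop at an estimated 12 N. The lever is back at rest and the job is handed in, after about 23 s of the allowed 72.

- **Placing:** I gripped the model front to rear and set it on the loading spot. The wrist camera put it about 1.4 mm from the spot and within about 1° of square.
- **Pumping:** I held the lever grip and made 7 strokes, each to the far stop and back to rest. The first moved the jaw about 4 mm, the next four about 6 mm each. The sixth touched the stop, by an edge estimate of 1.4–1.7 mm of compression.
- **Clamping force:**
  - **At the end of stroke 7:** the stop was compressed 6–7 mm, roughly 15–16 N. At the same point in the stroke, the grip force was about 4.5 N higher than on stroke 6, which is about 13 N of clamping.
  - **After the lever came back:** the jaw settled back about 1.5 mm onto the holding pawl and then stayed still. The wrist camera shows 5.0 mm of compression, so about 12 N.
  - **Why I stopped there:** that is a little under the 15 N aim, but one more tooth would have given about 25 N.
- **Lever:** after release the grip top was within 0.9 mm of its original rest position.
- **Other objects:** nothing else was touched. In the final pictures the look-alikes and bystanders look unmoved, but I judged that by eye only. The arm ended clear, with the fingertips about 17 cm above the bench.

**Checks that disagreed:**
- The top camera placed the clamp about 2 mm differently in x than the wrist camera. I used the wrist camera.
- The last top-camera edge reading of the stop gave about 0 mm, probably because the arm was in the way. I relied on the wrist depth and the earlier top views, which both gave 5.0 mm.

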